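# Refill the kiln-post magazine

### The arm

A 7-joint arm with a two-finger parallel gripper is mounted at the origin on the work surface. World frame = base frame: x ahead of the robot, y to its left, z up, the work surface at z = 0. Lengths are in m, angles in rad, forces in N, time in s.
With the tool pointing down it reaches from about 0.425 to 0.925 m from the base axis. Payload 6.8 kg.
Tool frame: the origin (TCP) lies midway between the tips of the shut fingers; the grasp point (between the pads) lies 19 mm behind it; z points along the fingers, x is the direction in which the jaws open and shut, and the axes are right-handed (so a half turn about z gives the same grasp; the last joint's range is limited). The gripper opens to 85 mm and grips with 20 to 120 N. Pads are 22 mm wide; open, the fingers measure 114 mm over their backs; the gripper's body (76 mm by 85 mm) begins 54 mm behind the grasp point. The pads swing forward as they close: fully open they stand 13 mm farther back than shut.
Start: joints at [-1.317, 0.477, 0.022, 1.555, -0.011, 1.109, -0.083], TCP at [0.239, 0.631, 0.2] pointing down, gripper open.
Joint ranges: [-2.96, 2.96], [-0.34, 2.1], [-1.41, 1.46], [0.24, 2.44], [-1.37, 4.51], [0.17, 1.92], [-2.96, 2.96]. Speed limits (rad/s): [2.39, 2.39, 3.14, 3.14, 3.14, 3.14, 3.14].

### API

Orientations are given as a unit quaternion [w, x, y, z].
In Python, from station import bot gives the robot as it stands.
- The arm moves only by the tool step_arm, never from a script. Its argument "increments" is a list of rows, each a list of 7 numbers: the shift along the tool's x, y, z in cm, then the turn, a rotation vector about the tool's x, y, z in degrees, then the closure, from 0 (fully open) to 1 (shut). A call has 1 to 20 rows; each row shifts and turns the commanded pose from where the row before left it, along the tool's axes as they then stand; what a row does not reach is not made up. A row lasts 1/10 s, in which the tool goes at most 50 mm and 8.59 degrees, less where a joint would pass 70% of its speed; a pose out of reach is approached as far as the arm can. A call is refused whole if a number of a shift passes 5 or a number of a turn 8.59, either way. A call with a gripper value outside its range is refused whole. The fingers move at their own pace and stop on an object; "squeeze" is the grip in N (left out, the last holds). Time passes only in rows, so rows that do not move let the fingers close. It gives the time, the measured TCP pose, the force and the opening at its end, in the units of the state.
- bot.get_obs(): the state, without advancing time (a new reading comes with each control period).
- bot.read_camera(name): name is "scene" or "side" or "wrist"; returns a dict with "pixels" (384x512x3 uint8, red, green, blue), "vertical_fov" (degrees; the focal length in pixels is half the picture's height over the tangent of half this angle, whatever the lens; pixels are square), "cx", "cy" (the principal point, pixels), "camera_from_world" (4x4, takes a point from world to camera coordinates). Camera axes: x right, y down, z forward; pixel columns grow to the right and rows downward; lengths in m; the calibration is good to about 2 mm. A picture is of the moment at which its call begins. There is no depth.
- bot.hand_in(): hands the job in, once; it reports no verdict.
Trained networks look in a picture, given as the dict that the camera call returned (one of the last four; its "shot" number tells which), for a name from the list of things; names that differ only in an ending like _2 or _b are one class to them, and where a whole thing is asked for, a point or a joint stands for the part that bears it (a point fixed in the world has none). Each returns a list of dicts, best first, with "score" (0 to 1); they miss things now and then, are a little off and sometimes report something else, mostly with a low value. They report only what shows in the picture. A call takes as long as a camera call.
- bot.find_in(picture, query): "point" ([column, row] in pixels, amid what is visible of it).
- bot.cut_out(picture, query): "pixels" (384x512 bool, what is visible of it) and "point" ([column, row] in pixels, amid what is visible of it).
- bot.pinpoint(picture, query): "point" ([column, row] in pixels: a listed point, or the origin of a listed thing).
The state is a dict: "t": time; "q": joint angles; "joint_vel": joint speeds; "joint_torque": joint torques, N m; "eef_pos": TCP position; "tool_rot": TCP orientation; "contact_force": force on the tool from outside, world axes, zero at the start; "torque": the same for the moment, N m; "gripper_width": opening from 0.0 (shut) to 1.0 (fully open).
Only numpy, scipy, OpenCV 4.12 (cv2) and the standard library are available. Lean on these libraries where they do the work, as an engineer would, in place of code of your own. Each camera call takes 0.05 s, during which the arm holds its last target.

### The job

Refill the kiln-post magazine: with its slide gate still shut, load the three round 50 mm posts from the tray end to end into the leaning tube through its flared mouth. Then draw the gate out to its end stop so that the column slides down into the pick-up cradle at the foot, and let go. Leave the other posts (tall, half-height, square) and the mug where they stand.

Things in the scene. Friction and masses are not known exactly. Their poses are not given: they have to be found in the camera images.
- tube: The magazine's grey tube, fixed. Origin on its axis, on the cradle floor, 32 mm above the table. z: up along the axis, leaning 20 degrees from vertical; y: level, the way the gate is drawn; x: away from the leaning side (mouth overhangs to -x, cradle opens to +x). Tube z 62 to 200 mm, bore 43, outside 49, 15 mm sight slot at +x. Spine at x -27 to -37 mm, 30 mm wide, z to 170 mm.
- mouth (a point): Centre of the tube's flared mouth, in the plane of its rim: 212 mm up the tube's axis, about 231 mm above the table; axes as the tube's. The flare narrows from 58 mm inside (64 mm outside) to the 43 mm bore over 12 mm. A post let go here slides down by itself. Posts on the shut gate stack with centres 85, 135, 185 mm up the tube's z.
- cradle (a point): Pick-up cradle at the foot of the tube, a half pipe open to the tube's +x, from its floor (tube z = 0) up to 52 mm; this point lies 25 mm above the floor on the axis, where the lowest post's centre comes to stand once the gate is drawn (the others 50 and 100 mm higher). Axes as the tube's.
- magazine: The magazine's stand, fixed: a dark steel foot plate 170 mm (its x, centred 10 mm ahead of the origin) by 110 mm (its y), 12 mm high, and a grey upright under the leaning tube. Origin on the table; z up; x and y as the tube's x and y seen from above.
- gate (a joint): Slide gate, a 4 mm steel plate across the bore, 56 to 60 mm up the tube's z: 0 is shut, 0.055 m is drawn out against its end stop. It slides along the tube's +y, stays where it is left, and needs about 3 to 5 N to draw.
- gate_grip (a point): Grip point on the gate's upright black pull tab: 10 mm thick along the tube's y (the drawing direction), 24 mm wide, 56 mm high. The point lies mid-thickness, 20 mm below the tab's top, 36 mm above the gate plate, about 120 mm above the table, and 92 mm from the tube's axis along y when shut. Moves with the gate.
- post_a_mid (a point): Centre (half-way up) of a short round kiln post, standing on end in the tray, buff fired clay, a plain hollow cylinder, 38 mm diameter, 50 mm high, bore 20 mm, about 60 to 120 g; one of the three to load (all alike, either end up). Its z axis is its own axis.
- post_b_mid (a point): Centre (half-way up) of a short round kiln post, standing on end in the tray, buff fired clay, a plain hollow cylinder, 38 mm diameter, 50 mm high, bore 20 mm, about 60 to 120 g; one of the three to load (all alike, either end up). Its z axis is its own axis.
- post_c_mid (a point): Centre (half-way up) of a short round kiln post, standing on end in the tray, buff fired clay, a plain hollow cylinder, 38 mm diameter, 50 mm high, bore 20 mm, about 60 to 120 g; one of the three to load (all alike, either end up). Its z axis is its own axis.
- tall_post_mid (a point): Centre (half-way up) of a tall round kiln post, standing on end in the tray, buff fired clay, 38 mm diameter, 75 mm high; to be left alone. Its z axis is its own axis.
- half_post_mid (a point): Centre (half-way up) of a half-height round kiln post, standing on end in the tray, buff fired clay, 38 mm diameter, 25 mm high; to be left alone. Its z axis is its own axis.
- square_post_mid (a point): Centre (half-way up) of a square kiln post, standing on end in the tray, buff fired clay, 38 x 38 mm, 50 mm high, sides along its x and y; to be left alone. Its z axis is its own axis.
- tray: Brown tray, fixed, 190 mm (its x) by 270 mm (its y), rim 14 mm high and 4 mm thick; origin at the centre of its underside; the posts stand on its 4 mm floor in two rows of three, about 85 mm apart, in any order.
- mug_mid (a point): Centre (half-way up) of a white ceramic mug, 76 mm diameter, 88 mm high, standing upright beside the magazine; to be left alone.

How it is judged:
By the outcome, as a careful person would: the job done as asked, in the order asked, and still so for the second after the job is handed in, with the robot touching nothing.
It also fails if it takes over 72 s, if anything falls off the work surface, if the arm or the gripper's body presses on something with over 40 N, if the wrist force passes 120 N, or if a joint passes its speed limit or range.

## Working session

There is one attempt and no reset: what is moved stays moved. The work goes in short steps, Python scripts to look and compute and a tool call to move; the robot and the scene stay as the last step left them, time stands still between calls to the robot, and variables do not carry over. Pictures are saved under pics/ and viewed, and the job is handed in when it is done.

Besides the shell and the picture viewer there is one more tool, called after "Call:" as name(argument=value, ...) on one line, values as JSON. step_arm: Moves the arm, as the interface text tells. Its arguments: {"type":"object","properties":{"increments":{"type":"array"},"squeeze":{"type":"number"}},"required":["increments"]}

```bash
ls; mkdir -p pics
python3 - <<'E'
from station import bot
import cv2,pickle
o=bot.get_obs()
for k in o: print(k,o[k])
P={}
for n in ["scene","side","wrist"]:
    p=bot.read_camera(n);P[n]=p
    cv2.imwrite(f"pics/{n}0.png",p["pixels"][:,:,::-1])
    print(n,p["vertical_fov"],p["cx"],p["cy"],p["shot"]);print(p["camera_from_world"])
pickle.dump(P,open("p0.pkl","wb"))
E
```

```text
pics
t 0.0
q [-1.31706281  0.47784008  0.02233322  1.55645044 -0.01153453  1.10931363
 -0.08312034]
joint_vel [-0.00131439 -0.0003299  -0.00136797  0.00093229  0.0009724  -0.00106708
  0.00025662]
joint_torque [ 2.22968829e-04 -5.96453261e+01  1.60793591e+00 -2.81185716e+01
  1.24165855e-02  9.54501535e-03 -8.20110614e-06]
eef_pos [0.23871429 0.63067544 0.19909927]
tool_rot [ 5.78846130e-04  8.22798951e-01  5.68331769e-01 -7.43129124e-04]
contact_force [0.1567119  0.48494362 0.53053024]
torque [-0.03058788 -0.00522337  0.01278346]
gripper_width 0.9997478235797903
scene 46.342239227628 257.64081877835474 191.14307264873818 1
[[ 0.29259093  0.95622413 -0.00509589 -0.13903205]
 [ 0.71574971 -0.22253685 -0.66195143 -0.28940121]
 [-0.63410796  0.1900336  -0.74952941  1.60412667]
 [ 0.          0.          0.          1.        ]]
side 53.9220817318578 259.16533765555766 199.714932175346 2
[[-0.99916991 -0.04038684  0.00532871  0.53717045]
 [-0.03480737  0.77843887 -0.62675464  0.11369238]
 [ 0.02116457 -0.62641986 -0.77919845  1.01932291]
 [ 0.          0.          0.          1.        ]]
wrist 58.723105029536605 258.98508918266384 186.26946236303286 3
[[ 3.53807369e-01  9.35317905e-01 -8.72547793e-04 -6.74069538e-01]
 [ 8.84763253e-01 -3.34380967e-01  3.24628027e-01 -4.33170144e-02]
 [ 3.03338642e-01 -1.15627786e-01 -9.45841363e-01  3.80851945e-01]
 [ 0.00000000e+00  0.00000000e+00  0.00000000e+00  1.00000000e+00]]
```

View pics/scene0.png

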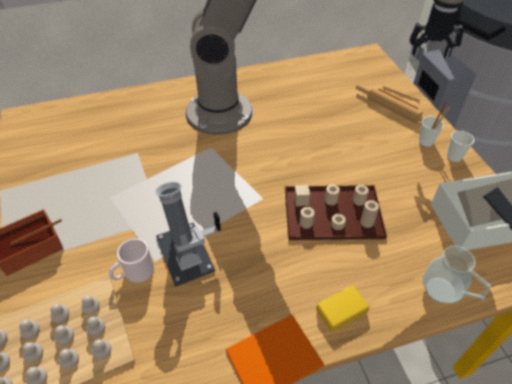

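View pics/side0.png

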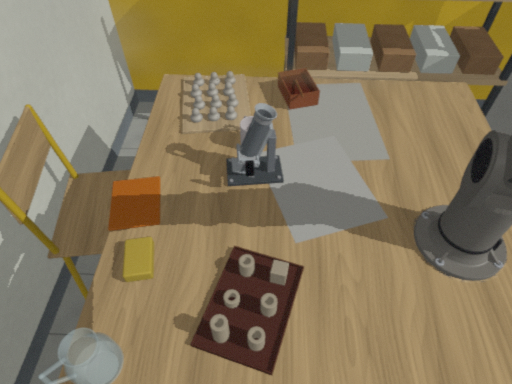

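View pics/wrist0.png

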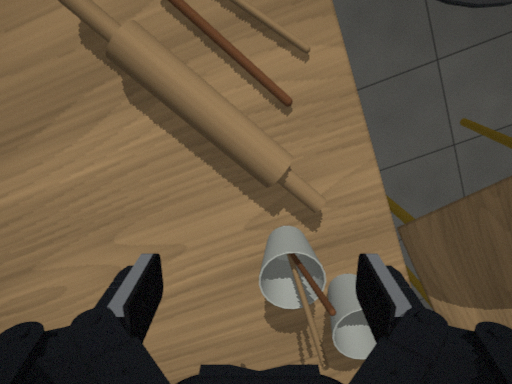

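The scene view shows the magazine at about (180,230), with its mouth at (170,188) and the gate tab at (217,222). The tray is at (335,213) with six posts, and the mug is at (133,260). The side view shows all of these too. Next I'll triangulate.

```bash
cat > h.py <<'E'
import numpy as np,cv2
from scipy.spatial.transform import Rotation as R
from scipy.optimize import least_squares
def K(p):
    f=p["pixels"].shape[0]/2/np.tan(np.radians(p["vertical_fov"])/2)
    return f
def proj(p,X):
    X=np.atleast_2d(X);M=np.array(p["camera_from_world"]);c=X@M[:3,:3].T+M[:3,3];f=K(p)
    return np.c_[p["cx"]+f*c[:,0]/c[:,2],p["cy"]+f*c[:,1]/c[:,2]]
def ray(p,u):
    M=np.array(p["camera_from_world"]);f=K(p)
    d=np.array([(u[0]-p["cx"])/f,(u[1]-p["cy"])/f,1.]);d=M[:3,:3].T@d
    return -M[:3,:3].T@M[:3,3],d/np.linalg.norm(d)
def onz(p,u,z):
    o,d=ray(p,u);return o+d*(z-o[2])/d[2]
def tri(obs):
    A=np.zeros((3,3));b=np.zeros(3)
    for p,u in obs:
        o,d=ray(p,u);Q=np.eye(3)-np.outer(d,d);A+=Q;b+=Q@o
    X=np.linalg.solve(A,b)
    return X,[np.linalg.norm(proj(p,X)[0]-u) for p,u in obs]
E
python3 - <<'E'
from station import bot
from h import *
import pickle
P={n:bot.read_camera(n) for n in ["scene","side"]}
D={}
for n,p in P.items():
    for q in ["tube","mouth","cradle","magazine","gate_grip","gate","post_a_mid","tall_post_mid","half_post_mid","square_post_mid","tray","mug_mid"]:
        try:
            r=bot.pinpoint(p,q)
        except Exception as e: print(q,e);continue
        D[n,q]=r
        print(n,q,[(np.round(x["point"],1).tolist(),round(x["score"],2)) for x in r[:5]])
pickle.dump((P,D),open("p1.pkl","wb"))
for q in ["tube","mouth","cradle","magazine","gate_grip","gate","tray","mug_mid","tall_post_mid","half_post_mid","square_post_mid"]:
    try:print(q,*tri([(P[n],np.array(D[n,q][0]["point"])) for n in P]))
    except Exception as e:print(q,e)
for n in P:
    print([np.round(onz(P[n],x["point"],.029),3).tolist() for x in D[n,"post_a_mid"]])
E
```

```text
scene tube [([190.0, 260.4], 0.73), ([338.8, 220.0], 0.58)]
scene mouth [([168.0, 188.1], 0.73)]
scene cradle [([187.9, 249.6], 0.95)]
scene magazine [([182.5, 250.6], 0.94), ([339.1, 219.7], 0.62)]
scene gate_grip [([217.8, 217.5], 0.6)]
gate it knows: cradle, gate_grip, half_post_mid, magazine, mouth, mug_mid, post_a_mid, post_b_mid, post_c_mid, square_post_mid, tall_post_mid, tray, tube
scene post_a_mid [([331.4, 195.3], 0.52)]
scene tall_post_mid []
scene half_post_mid [([337.3, 220.9], 0.59), ([330.5, 193.5], 0.34)]
scene square_post_mid [([298.9, 193.2], 0.6)]
scene tray [([334.4, 213.7], 0.63)]
scene mug_mid [([137.0, 260.6], 0.76)]
side tube [([242.5, 164.1], 0.93)]
side mouth [([265.1, 108.5], 0.89)]
side cradle [([242.6, 157.1], 0.98), ([253.0, 302.0], 0.63)]
side magazine [([257.8, 172.9], 0.85), ([279.5, 271.2], 0.59)]
side gate_grip [([248.5, 166.1], 0.46)]
gate it knows: cradle, gate_grip, half_post_mid, magazine, mouth, mug_mid, post_a_mid, post_b_mid, post_c_mid, square_post_mid, tall_post_mid, tray, tube
side post_a_mid [([268.7, 306.7], 0.88), ([254.8, 168.6], 0.7)]
[... 643 characters left out ...]
]
gate_grip [ 0.57264809 -0.13341417  0.12779775] [np.float64(0.13583616794253175), np.float64(0.12612516222490416)]
gate ('scene', 'gate')
tray [ 0.55422865  0.20699847 -0.00530836] [np.float64(0.27436538335246513), np.float64(0.3324280753252821)]
mug_mid [ 0.58055112 -0.35611012  0.05962898] [np.float64(4.484828316204899), np.float64(3.5269211886280525)]
tall_post_mid list index out of range
half_post_mid [0.59439293 0.19526115 0.01523363] [np.float64(0.4097009051649717), np.float64(0.48447929060573286)]
square_post_mid [0.4802129  0.123177   0.03208523] [np.float64(0.16558875487847136), np.float64(0.19528082581814887)]
[[0.514, 0.211, 0.029]]
[[0.507, 0.217, 0.029], [0.56, -0.219, 0.029]]
```

Run:
```python
from h import *
import pickle
P,D=pickle.load(open("p1.pkl","rb"))
a=P["scene"]["pixels"][170:300,140:240,::-1];b=P["side"]["pixels"][90:200,210:300,::-1]
cv2.imwrite("pics/magA.png",cv2.resize(a,None,fx=4.5,fy=4.5,interpolation=cv2.INTER_CUBIC))
cv2.imwrite("pics/magB.png",cv2.resize(b,None,fx=5,fy=5,interpolation=cv2.INTER_CUBIC))
```

```text
(no output)
```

View pics/magA.png

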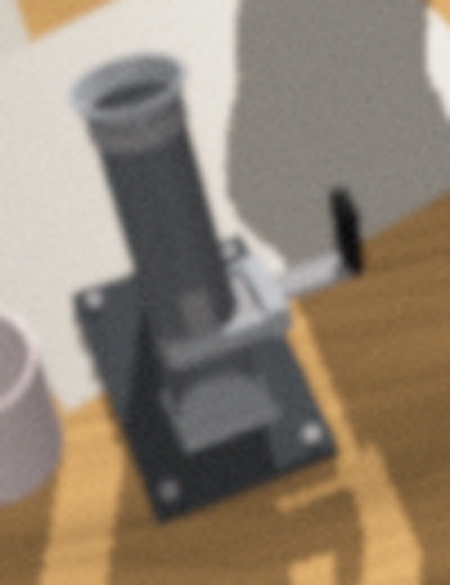

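View pics/magB.png

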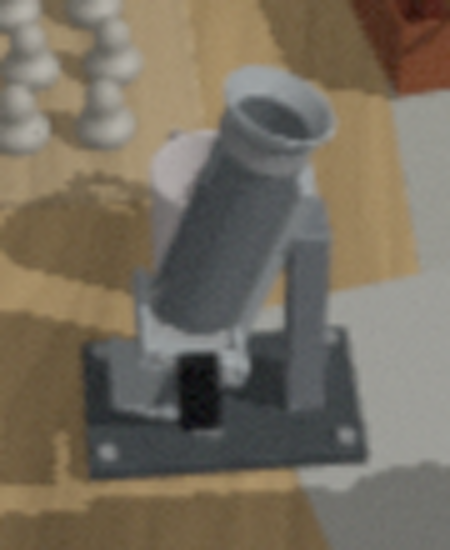

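```bash
cat >> h.py <<'E'
def magT(s):
    Rm=R.from_euler("z",s[2]).as_matrix();return Rm,np.array([s[0],s[1],0.])
def tubeT(s):
    Rm,t=magT(s);return Rm@R.from_euler("y",-np.radians(20)).as_matrix(),t+[0,0,.032]
def tp(s,X):
    A,t=tubeT(s);return np.atleast_2d(X)@A.T+t
def mp(s,X):
    A,t=magT(s);return np.atleast_2d(X)@A.T+t
E
python3 - <<'E'
from h import *
import pickle
P,D=pickle.load(open("p1.pkl","rb"))
C=np.array([[.095,-.055,.012],[.095,.055,.012],[-.075,-.055,.012],[-.075,.055,.012]])
sc=np.array([[158,510],[335,448],[75,297],[240,238]])/4.5+[140,170]
sd=np.array([[84,347],[90,465],[345,327],[368,450]])/5+[210,90]
msc=np.array([128,87])/4.5+[140,170]; msd=np.array([280,113])/5+[210,90]
g=np.array([[0,.092,.094]])
gs=np.array([345,212])/4.5+[140,170]
def f(s,w=1):
    return np.r_[(proj(P["scene"],mp(s,C))-sc).ravel(),(proj(P["side"],mp(s,C))-sd).ravel(),
     (proj(P["scene"],tp(s,[[0,0,.212]]))-msc).ravel(),(proj(P["side"],tp(s,[[0,0,.212]]))-msd).ravel(),(proj(P["scene"],tp(s,g))-gs).ravel()]
r=least_squares(f,[.6,-.23,.05],loss="soft_l1")
print(r.x,np.degrees(r.x[2]));print(np.round(f(r.x).reshape(-1,2),2))
for n in P:
    im=cv2.resize(P[n]["pixels"][:,:,::-1],None,fx=4,fy=4,interpolation=cv2.INTER_CUBIC)
    def pl(X,c):
        u=(proj(P[n],X)*4+1.5).astype(int);cv2.polylines(im,[u],True,c,1)
    a=np.linspace(0,2*np.pi,40);e=lambda rad,z:tp(r.x,np.c_[rad*np.cos(a),rad*np.sin(a),0*a+z])
    pl(e(.032,.212),(0,0,255));pl(e(.029,.212),(0,0,255));pl(e(.0245,.062),(0,255,255));pl(e(.0245,.2),(0,255,255))
    pl(mp(r.x,C[[0,1,3,2]]),(0,255,0))
    pl(tp(r.x,[[.012,.092,.114],[-.012,.092,.114],[-.012,.092,.058],[.012,.092,.058]]),(255,0,255))
    c=(proj(P[n],tp(r.x,[[0,0,.1]]))[0]*4).astype(int)
    cv2.imwrite(f"pics/fit_{n}.png",im[c[1]-270:c[1]+270,c[0]-230:c[0]+230])
np.save("mag.npy",r.x)
print("mouth",tp(r.x,[[0,0,.212]]),"grip",tp(r.x,g))
E
```

```text
[ 0.55809759 -0.23072939  0.11072786] 6.344239333894093
[[ -0.89   1.58]
 [  1.1    0.2 ]
 [ -0.02  -1.61]
 [  1.63  -1.26]
 [ -2.26  -0.94]
 [ -2.98   1.58]
 [ -1.07   0.6 ]
 [ -1.97   1.78]
 [ -5.04 -15.45]
 [ 16.75  -1.29]
 [ -7.49 -13.57]]
mouth [[ 0.48603336 -0.23874168  0.23121484]] grip [[ 0.51597842 -0.14284543  0.12033111]]
```

View pics/fit_scene.png

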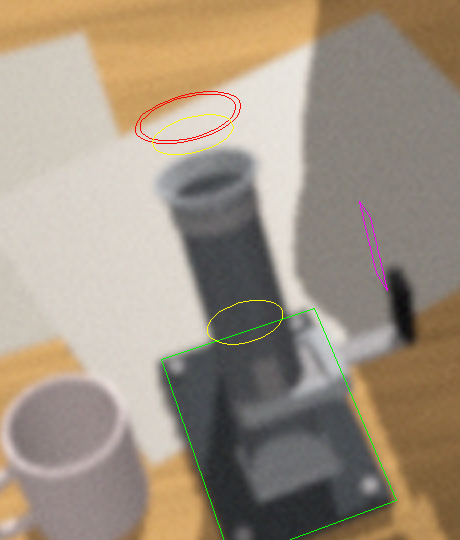

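View pics/fit_side.png

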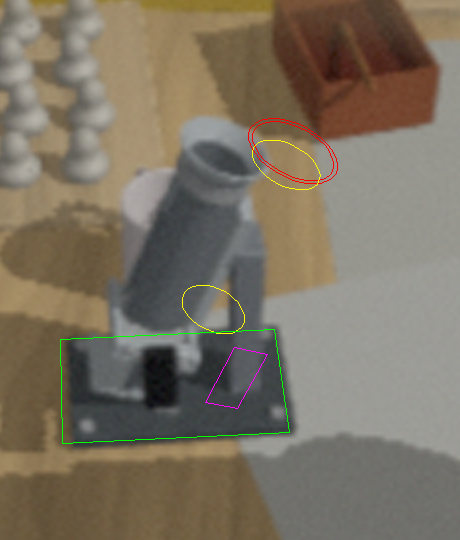

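```bash
cat > fit.py <<'E'
from h import *
import pickle
P,D=pickle.load(open("p1.pkl","rb"))
C=np.array([[.095,-.055,.012],[.095,.055,.012],[-.075,-.055,.012],[-.075,.055,.012]])
sc=np.array([[158,510],[335,448],[75,297],[240,238]])/4.5+[140,170]
sd=np.array([[84,347],[90,465],[345,327],[368,450]])/5+[210,90]
msc=np.array([128,87])/4.5+[140,170]; msd=np.array([280,113])/5+[210,90]
# tab: in scene top centre / bottom centre ; side top centre/bottom centre
ts=np.array([[338,190],[352,272]])/4.5+[140,170]; td=np.array([[198,352],[202,428]])/5+[210,90]
ts=(ts[0]+ts[1])/2; td=(td[0]+td[1])/2
def tube(s): 
    Rm,t=magT(s); return [*(t+Rm@[s[3],0,0])[:2],s[2]]
def f(s):
    q=tube(s);tm=mp(q,[[s[4],.092,.111]])
    return np.r_[(proj(P["scene"],mp(s,C))-sc).ravel(),(proj(P["side"],mp(s,C))-sd).ravel(),
     (proj(P["scene"],tp(q,[[0,0,.212]]))-msc).ravel()*2,(proj(P["side"],tp(q,[[0,0,.212]]))-msd).ravel()*2,
     (proj(P["scene"],tm)-ts).ravel(),(proj(P["side"],tm)-td).ravel()]
r=least_squares(f,[.56,-.23,.05,.05,-.02])
s=r.x;q=tube(s)
if __name__=="__main__":
    print(s,np.degrees(s[2]));print(np.round(f(s).reshape(-1,2),2))
    for n in P:
        im=cv2.resize(P[n]["pixels"][:,:,::-1],None,fx=4,fy=4,interpolation=cv2.INTER_CUBIC)
        def pl(X,c):
            u=(proj(P[n],X)*4+1.5).astype(int);cv2.polylines(im,[u],True,c,1)
        a=np.linspace(0,2*np.pi,40);e=lambda rad,z:tp(q,np.c_[rad*np.cos(a),rad*np.sin(a),0*a+z])
        pl(e(.032,.212),(0,0,255));pl(e(.029,.212),(0,0,255));pl(e(.0245,.062),(0,255,255));pl(e(.0245,.2),(0,255,255))
        pl(mp(s,C[[0,1,3,2]]),(0,255,0))
        x=s[4]
        pl(mp(q,[[x+.012,.092,.142],[x-.012,.092,.142],[x-.012,.092,.086],[x+.012,.092,.086]]),(255,0,255))
        c=(proj(P[n],tp(q,[[0,0,.1]]))[0]*4).astype(int)
        cv2.imwrite(f"pics/fit2_{n}.png",im[c[1]-270:c[1]+270,c[0]-230:c[0]+230])
    np.save("tube.npy",q)
    print("tube",q,"mouth",tp(q,[[0,0,.212]]),"grip",mp(q,[[s[4],.092,.122]]))
E
python3 fit.py
```

```text
[ 0.55483672 -0.23243306  0.1280782   0.0513913  -0.02455479] 7.338340345347648
[[-1.05  0.73]
 [ 0.63 -1.19]
 [-1.19 -1.97]
 [ 0.25 -2.1 ]
 [-1.47 -0.91]
 [-1.5   1.58]
 [-0.39 -0.02]
 [-0.62  1.05]
 [-0.46 -3.23]
 [-2.74 -1.94]
 [-0.44 -0.29]
 [-0.32  1.35]]
tube [np.float64(0.6058070846464655), np.float64(-0.22586893171322678), np.float64(0.1280782006582542)] mouth [[ 0.53389272 -0.23513029  0.23121484]] grip [[ 0.56970241 -0.13775883  0.122     ]]
```

View pics/fit2_scene.png

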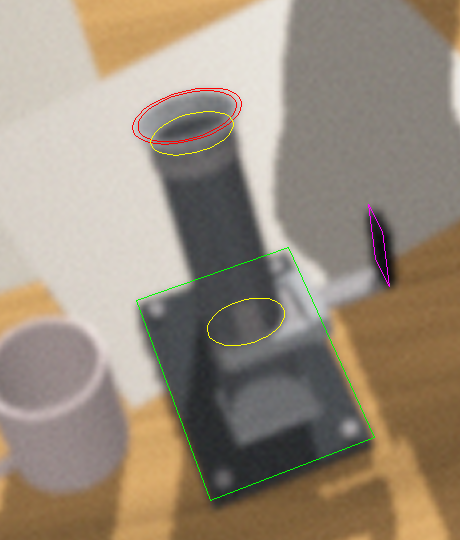

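View pics/fit2_side.png

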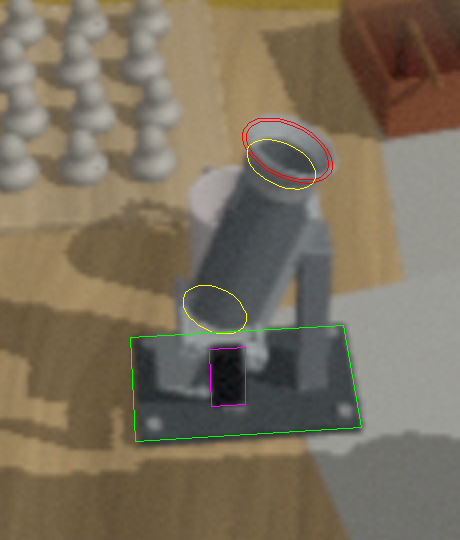

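Run:
```python
from station import bot
from h import *
import pickle
P={n:bot.read_camera(n) for n in ["scene","side"]}
M={}
for n,p in P.items():
    for q in ["post_a_mid","tall_post_mid","half_post_mid","square_post_mid"]:
        r=bot.cut_out(p,q)
        for x in r: print(n,q,np.round(x["point"],1),x["score"],x["pixels"].sum())
        M[n,q]=r
pickle.dump((P,M),open("p2.pkl","wb"))
cv2.imwrite("pics/trA.png",cv2.resize(P["scene"]["pixels"][175:250,275:395,::-1],None,fx=6,fy=6,interpolation=cv2.INTER_CUBIC))
cv2.imwrite("pics/trB.png",cv2.resize(P["side"]["pixels"][240:370,190:310,::-1],None,fx=4.5,fy=4.5,interpolation=cv2.INTER_CUBIC))
```

```text
scene post_a_mid [329.  194.7] 0.52 230
scene tall_post_mid [368.3 215.8] 0.62 345
scene half_post_mid [339.6 219.9] 0.63 140
scene square_post_mid [301.7 195.6] 0.57 268
scene square_post_mid [182.3 229.6] 0.25 2304
side post_a_mid [270.5 304.1] 0.89 343
side post_a_mid [220.9 328.9] 0.31 418
side tall_post_mid [223.6 327.6] 0.66 425
side tall_post_mid [228.1 296.5] 0.34 194
side half_post_mid [231.4 293.4] 0.56 244
side square_post_mid [280.3 270.3] 0.93 400
```

View pics/trA.png

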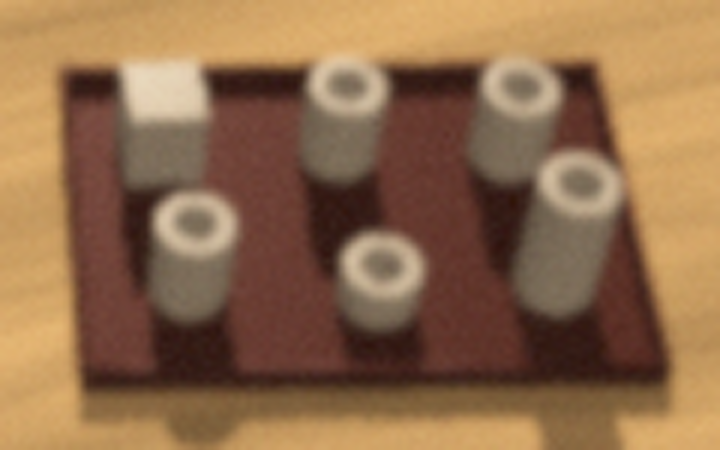

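View pics/trB.png

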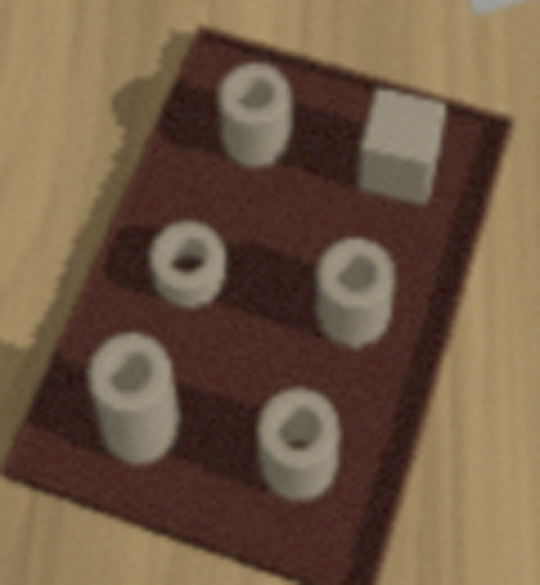

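Run:
```python
from h import *
import pickle
P,M=pickle.load(open("p2.pkl","rb"))
S=dict(A=[(346,85),(356,273)],B=[(521,88),(299,425)],C=[(195,223),(256,97)],tall=[(580,184),(133,371)],half=[(382,265),(188,258)])
for k,(a,b) in S.items():
    ua=(np.array(a)+.5)/6+[275,175]-.5;ub=(np.array(b)+.5)/4.5+[190,240]-.5
    X,e=tri([(P["scene"],ua),(P["side"],ub)])
    print(k,X.round(4),np.round(e,2),onz(P["scene"],ua,.054).round(4),onz(P["side"],ub,.054).round(4))
# tray corners outer rim top z=.014
T=[((63,68),(505,121)),((595,65),None),((668,375),(5,473)),((86,380),(203,28))]
for a,b in T:
    ua=(np.array(a)+.5)/6+[275,175]-.5;print(onz(P["scene"],ua,.014).round(4), b and onz(P["side"],(np.array(b)+.5)/4.5+[190,240]-.5,.014).round(4))
```

```text
A [0.5083 0.2125 0.0521] [0.33 0.41] [0.5107 0.2121 0.054 ] [0.5076 0.2127 0.054 ]
B [0.5341 0.2907 0.0522] [0.62 0.83] [0.5371 0.2906 0.054 ] [0.5328 0.2901 0.054 ]
C [0.565  0.1136 0.0511] [0.36 0.41] [0.568  0.1131 0.054 ] [0.5641 0.1145 0.054 ]
tall [0.613  0.2772 0.0764] [0.7  0.91] [0.599  0.2905 0.054 ] [0.6143 0.2674 0.054 ]
half [0.5959 0.1963 0.0261] [0.28 0.33] [0.6155 0.1844 0.054 ] [0.5928 0.2083 0.054 ]
[0.4268 0.1008 0.014 ] [0.4257 0.1011 0.014 ]
[0.5036 0.3545 0.014 ] None
[0.6846 0.2998 0.014 ] [0.6762 0.3057 0.014 ]
[0.6093 0.0477 0.014 ] [0.6    0.0476 0.014 ]
```

```bash
cat > plan.py <<'E'
from h import *
from station import bot
import json
def down(ang):  # tool z down, tool x at angle ang(rad) in xy
    x=np.array([np.cos(ang),np.sin(ang),0]);z=np.array([0,0,-1.]);return np.c_[x,np.cross(z,x),z]
def cur():
    o=bot.get_obs();q=o["tool_rot"];return np.array(o["eef_pos"]),R.from_quat([q[1],q[2],q[3],q[0]]).as_matrix(),o
def rows(p0,R0,wps,step=.035,ang=7,c=0.3):
    """wps list of (p,R); straight segments; rounded rows"""
    out=[];p,Rm=np.array(p0),np.array(R0)
    for (pt,Rt) in wps:
        Rt=Rm if Rt is None else Rt
        rv=R.from_matrix(Rm.T@Rt).as_rotvec()
        n=int(np.ceil(max(np.linalg.norm(pt-p)/step,np.degrees(np.linalg.norm(rv))/ang,1)))
        pa,Ra=p.copy(),Rm.copy()
        for i in range(1,n+1):
            s=i/n;pd=pa+(pt-pa)*s;Rd=Ra@R.from_rotvec(rv*s).as_matrix()
            d=np.round(Rm.T@(pd-p)*100,1 if i<n else 2);w=np.round(np.degrees(R.from_matrix(Rm.T@Rd).as_rotvec()),1)
            out.append([*(d+0).tolist(),*(w+0).tolist(),c])
            p=p+Rm@(d/100);Rm=Rm@R.from_rotvec(np.radians(w)).as_matrix()
    print(len(out),"rows");print(json.dumps(out));print("end",p.round(4),Rm.round(3).tolist())
    return p,Rm
E
python3 - <<'E'
from plan import *
p,Rm,o=cur()
a=np.arctan2(Rm[1,0],Rm[0,0]);print(np.degrees(a))
Rt=down(np.radians(73))
rows(p,Rm,[(np.array([.509,.2125,.17]),Rt)])
E
```

```text
69.26967376333843
15 rows
[[-2.0, 2.7, 0.2, 0.0, 0.0, -0.2, 0.3], [-2.0, 2.6, 0.2, 0.0, 0.0, -0.3, 0.3], [-2.0, 2.7, 0.2, 0.0, 0.0, -0.2, 0.3], [-2.0, 2.6, 0.2, 0.0, 0.0, -0.3, 0.3], [-2.0, 2.7, 0.2, 0.0, 0.0, -0.2, 0.3], [-2.0, 2.6, 0.2, 0.0, 0.0, -0.3, 0.3], [-2.1, 2.6, 0.2, 0.0, 0.0, -0.2, 0.3], [-2.0, 2.6, 0.2, 0.0, 0.0, -0.3, 0.3], [-2.1, 2.6, 0.2, 0.0, 0.0, -0.2, 0.3], [-2.0, 2.6, 0.2, 0.0, 0.0, -0.3, 0.3], [-2.1, 2.6, 0.2, 0.0, 0.0, -0.2, 0.3], [-2.1, 2.6, 0.2, 0.0, 0.0, -0.3, 0.3], [-2.1, 2.6, 0.2, 0.0, 0.0, -0.2, 0.3], [-2.2, 2.5, 0.2, 0.0, 0.0, -0.3, 0.3], [-2.1, 2.57, 0.21, 0.0, 0.0, -0.2, 0.3]]
end [0.509  0.2125 0.17  ] [[0.293, 0.956, -0.0], [0.956, -0.293, 0.0], [0.0, -0.0, -1.0]]
```

Call:
step_arm(increments=[[-2.0,2.7,0.2,0.0,0.0,-0.2,0.3],[-2.0,2.6,0.2,0.0,0.0,-0.3,0.3],[-2.0,2.7,0.2,0.0,0.0,-0.2,0.3],[-2.0,2.6,0.2,0.0,0.0,-0.3,0.3],[-2.0,2.7,0.2,0.0,0.0,-0.2,0.3],[-2.0,2.6,0.2,0.0,0.0,-0.3,0.3],[-2.1,2.6,0.2,0.0,0.0,-0.2,0.3],[-2.0,2.6,0.2,0.0,0.0,-0.3,0.3],[-2.1,2.6,0.2,0.0,0.0,-0.2,0.3],[-2.0,2.6,0.2,0.0,0.0,-0.3,0.3],[-2.1,2.6,0.2,0.0,0.0,-0.2,0.3],[-2.1,2.6,0.2,0.0,0.0,-0.3,0.3],[-2.1,2.6,0.2,0.0,0.0,-0.2,0.3],[-2.2,2.5,0.2,0.0,0.0,-0.3,0.3],[-2.1,2.57,0.21,0.0,0.0,-0.2,0.3],[0,0,0,0,0,0,0.3]], squeeze=30)

```text
t: 3.45
eef_pos: [0.5117, 0.2071, 0.1701]
tool_rot: [0.001, 0.806, 0.592, -0.0]
contact_force: [0.5, -0.0, -0.1]
gripper_width: 0.699
```

Run:
```python
from plan import *
p,Rm,o=cur();print(p,o["gripper_width"],o["contact_force"],o["q"])
c=bot.read_camera("wrist");cv2.imwrite("pics/w1.png",c["pixels"][:,:,::-1])
import pickle;pickle.dump(c,open("w1.pkl","wb"))
for k,X in dict(A=[.509,.2125,.054],B=[.535,.2905,.054],C=[.566,.1138,.054]).items(): print(k,proj(c,X))
```

```text
[0.51165219 0.2070731  0.1700636 ] 0.6989332035190111 [ 0.45041572 -0.04517261 -0.10135666] [-0.64904264  0.30799436  0.18327427  1.89470422 -0.06504357  0.94449462
  0.82979202]
A [[264.32012593 163.39799417]]
B [[357.6288617  164.95283563]]
C [[183.64592321 247.95801309]]
```

View pics/w1.png

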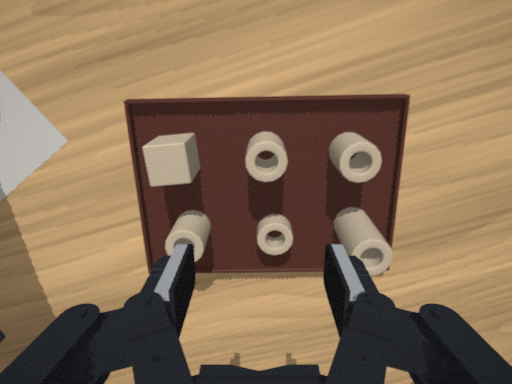

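The wrist view shows A's ring at (267,157), B's at (361,158), C's at (184,243), half at (275,236) and tall at (365,255). The predictions are a few pixels off, so I'll re-read now that the arm has settled.

Run:
```python
from plan import *
p,Rm,o=cur();print(p,o["t"],o["joint_vel"])
c=bot.read_camera("wrist");cv2.imwrite("pics/w2.png",cv2.resize(c["pixels"][110:290,130:400,::-1],None,fx=2.9,fy=2.9,interpolation=cv2.INTER_CUBIC))
p,Rm,o=cur();print(p,o["t"],Rm)
import pickle;pickle.dump(c,open("w2.pkl","wb"))
for k,X in dict(A=[.509,.2125,.054],B=[.535,.2905,.054],C=[.566,.1138,.054]).items(): print(k,proj(c,X))
print(np.linalg.inv(c["camera_from_world"]))
```

```text
[0.51023317 0.20992331 0.17004124] 3.5 [-0.03716197 -0.00355001 -0.05375451  0.0004228  -0.01414556  0.00119942
 -0.01811945]
[0.50925634 0.21197655 0.17003784] 3.55 [[ 2.94735808e-01  9.55578777e-01 -6.41243790e-05]
 [ 9.55578768e-01 -2.94735793e-01  1.76156209e-04]
 [ 1.49431386e-04 -1.13195438e-04 -9.99999982e-01]]
A [[261.55144318 165.96368696]]
B [[354.57449626 167.7298084 ]]
C [[180.99464682 250.02144241]]
[[ 2.97451348e-01  9.02821394e-01  3.10541827e-01  4.31015563e-01]
 [ 9.54736955e-01 -2.81347089e-01 -9.65461668e-02  2.34362624e-01]
 [ 2.06094132e-04  3.25203546e-01 -9.45644019e-01  3.44487960e-01]
 [ 0.00000000e+00  0.00000000e+00  0.00000000e+00  1.00000000e+00]]
```

View pics/w2.png

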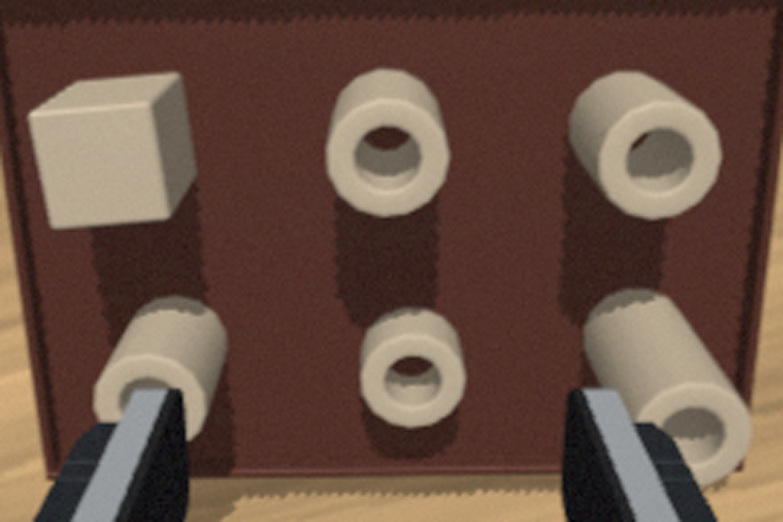

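Run:
```python
from plan import *
import pickle
c=pickle.load(open("w2.pkl","rb"))
for k,u in dict(A=(388,156),B=(660,157),C=(151,397)).items():
    u=(np.array(u)+.5)/2.9+[130,110]-.5;print(k,onz(c,u,.054))
c=bot.read_camera("wrist");r=bot.pinpoint(c,"post_a_mid");print([(x["point"],x["score"],onz(c,x["point"],.029).round(4)) for x in r])
print(cur()[0])
cv2.imwrite("pics/w3.png",cv2.resize(c["pixels"][110:290,130:400,::-1],None,fx=2.9,fy=2.9,interpolation=cv2.INTER_CUBIC))
pickle.dump(c,open("w3.pkl","wb"))
```

```text
A [0.50732466 0.21478013 0.054     ]
B [0.53218656 0.29350964 0.054     ]
C [0.56272604 0.11586048 0.054     ]
[([263.6, 160.7], 0.76, array([0.5103, 0.2162, 0.029 ])), ([168.7, 161.1], 0.38, array([0.484 , 0.1296, 0.029 ]))]
[0.50845011 0.21382135 0.17005783]
```

View pics/w3.png

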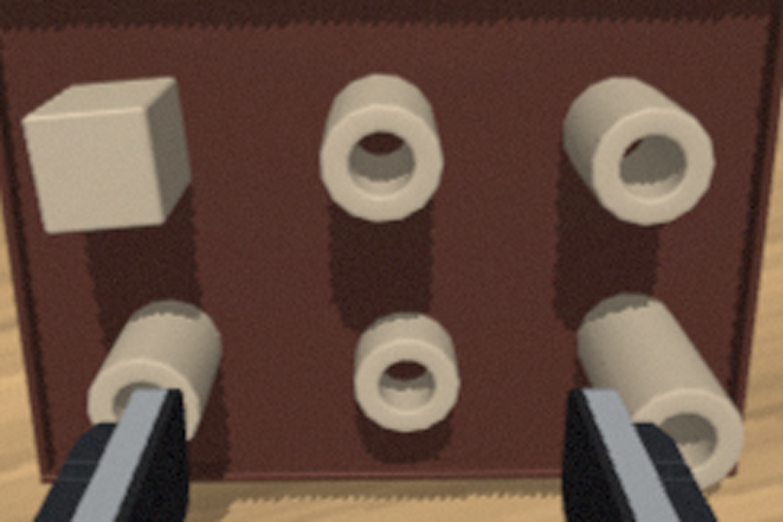

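Run:
```python
from plan import *
import pickle
c=pickle.load(open("w3.pkl","rb"))
for k,u in dict(A=(381,161),B=(653,163),C=(146,402),half=(407,370)).items():
    u=(np.array(u)+.5)/2.9+[130,110]-.5;print(k,onz(c,u,.054 if k!="half" else .029).round(4))
p,Rm,o=cur();print(p,o["t"])
A=np.array([.5085,.2140,0])
rows(p,Rm,[(A+[0,0,.06],None),(A+[0,0,.016],None)],step=.03)
```

```text
A [0.5072 0.2144 0.054 ]
B [0.5322 0.2933 0.054 ]
C [0.5632 0.1159 0.054 ]
half [0.59   0.1989 0.029 ]
[0.50845011 0.21382135 0.17005783] 3.65
6 rows
[[0.0, 0.0, 2.8, 0.0, 0.0, 0.0, 0.3], [0.0, 0.0, 2.7, 0.0, 0.0, 0.0, 0.3], [0.0, 0.0, 2.8, 0.0, 0.0, 0.0, 0.3], [0.01, 0.0, 2.71, 0.0, 0.0, 0.0, 0.3], [0.0, 0.0, 2.2, 0.0, 0.0, 0.0, 0.3], [0.0, 0.01, 2.2, 0.0, 0.0, 0.0, 0.3]]
end [0.5085 0.214  0.016 ] [[0.291, 0.957, -0.0], [0.957, -0.291, 0.001], [0.001, -0.0, -1.0]]
```

Call:
step_arm(increments=[[0,0,3.0,0,0,0,0.3],[0,0,3.0,0,0,0,0.3],[0,0,3.0,0,0,0,0.3],[0,0,3.0,0,0,0,0.3],[0,0,2.0,0,0,0,0.3],[0,0,1.4,0,0,0,0.3],[0,0,0,0,0,0,0.3],[0,0,0,0,0,0,0.3]], squeeze=40)

```text
t: 4.45
eef_pos: [0.5092, 0.2133, 0.0165]
tool_rot: [-0.0, 0.804, 0.595, 0.0]
contact_force: [0.0, 0.2, 0.6]
gripper_width: 0.703
```

Call:
step_arm(increments=[[0,0,0,0,0,0,1],[0,0,0,0,0,0,1],[0,0,0,0,0,0,1],[0,0,0,0,0,0,1]], squeeze=40)

```text
t: 4.85
eef_pos: [0.5101, 0.2131, 0.0175]
tool_rot: [0.0, 0.804, 0.595, 0.001]
contact_force: [0.3, -1.4, 4.1]
gripper_width: 0.415
```

Call:
step_arm(increments=[[0,0,-1.5,0,0,0,1],[0,0,-3.0,0,0,0,1],[0,0,-4.0,0,0,0,1],[0,0,-4.0,0,0,0,1],[0,0,-4.0,0,0,0,1],[0,0,-4.0,0,0,0,1],[0,0,-3.5,0,0,0,1],[0,0,-2.0,0,0,0,1],[0,0,0,0,0,0,1]])

```text
t: 5.75
eef_pos: [0.5107, 0.2132, 0.28]
tool_rot: [0.0, 0.804, 0.594, 0.004]
contact_force: [1.1, 0.3, -0.9]
gripper_width: 0.411
```

Run:
```python
from plan import *
p,Rm,o=cur();print(p,o["t"],o["gripper_width"],o["contact_force"])
c=bot.read_camera("wrist");cv2.imwrite("pics/w4.png",c["pixels"][:,:,::-1])
c=bot.read_camera("side");cv2.imwrite("pics/s4.png",c["pixels"][:,:,::-1])
import pickle;pickle.dump(c,open("s4.pkl","wb"))
```

```text
[0.51072438 0.21317896 0.28000252] 5.75 0.41146586329907253 [ 1.0878579   0.33527787 -0.87721031]
```

View pics/w4.png

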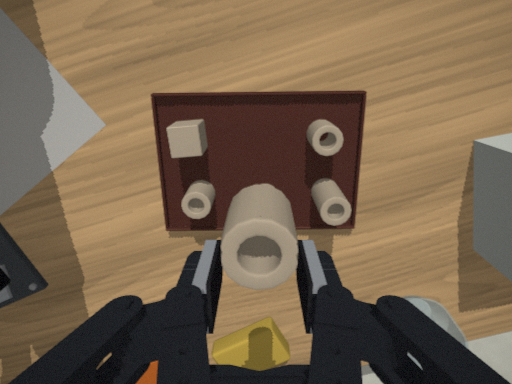

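View pics/s4.png

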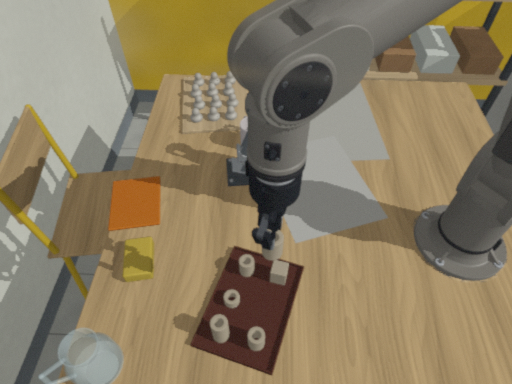

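```bash
cat >> plan.py <<'E'
qt=np.load("tube.npy")
def tubeR(): # tool orientation over the tube: z=-tube z, x=tube y
    A,_=tubeT(qt);x=A[:,1];z=-A[:,2];return np.c_[x,np.cross(z,x),z]
E
python3 - <<'E'
from plan import *
p,Rm,o=cur();print(p,o["t"])
rows(p,Rm,[(tp(qt,[[0,0,.29]])[0],tubeR())],step=.038,c=1)
E
```

```text
[0.50875733 0.21231809 0.27599063] 5.85
12 rows
[[-3.6, 1.1, -0.2, -1.6, 0.4, -2.0, 1], [-3.6, 1.0, -0.3, -1.7, 0.3, -2.0, 1], [-3.7, 0.8, -0.2, -1.6, 0.4, -2.0, 1], [-3.7, 0.7, -0.2, -1.7, 0.3, -2.0, 1], [-3.7, 0.6, -0.3, -1.6, 0.4, -2.1, 1], [-3.7, 0.5, -0.2, -1.6, 0.3, -2.0, 1], [-3.7, 0.4, -0.3, -1.7, 0.4, -2.0, 1], [-3.8, 0.2, -0.2, -1.6, 0.3, -2.0, 1], [-3.7, 0.1, -0.3, -1.7, 0.4, -2.0, 1], [-3.8, 0.0, -0.3, -1.6, 0.3, -2.0, 1], [-3.7, -0.1, -0.3, -1.6, 0.4, -2.0, 1], [-3.79, -0.3, -0.4, -1.7, 0.3, -2.0, 1]]
end [ 0.5075 -0.2386  0.3045] [[-0.127, 0.932, 0.34], [0.992, 0.119, 0.043], [-0.0, 0.342, -0.94]]
```

Call:
step_arm(increments=[[-3.6,1.1,-0.2,-1.6,0.4,-2.0,1],[-3.6,1.0,-0.3,-1.7,0.3,-2.0,1],[-3.7,0.8,-0.2,-1.6,0.4,-2.0,1],[-3.7,0.7,-0.2,-1.7,0.3,-2.0,1],[-3.7,0.6,-0.3,-1.6,0.4,-2.1,1],[-3.7,0.5,-0.2,-1.6,0.3,-2.0,1],[-3.7,0.4,-0.3,-1.7,0.4,-2.0,1],[-3.8,0.2,-0.2,-1.6,0.3,-2.0,1],[-3.7,0.1,-0.3,-1.7,0.4,-2.0,1],[-3.8,0.0,-0.3,-1.6,0.3,-2.0,1],[-3.7,-0.1,-0.3,-1.6,0.4,-2.0,1],[-3.79,-0.3,-0.4,-1.7,0.3,-2.0,1],[0,0,0,0,0,0,1],[0,0,0,0,0,0,1],[0,0,0,0,0,0,1],[0,0,0,0,0,0,1]])

```text
t: 7.45
eef_pos: [0.5079, -0.2366, 0.304]
tool_rot: [0.114, 0.65, 0.74, 0.13]
contact_force: [-1.0, -0.6, -1.7]
gripper_width: 0.412
```

Run:
```python
from plan import *
import pickle
p,Rm,o=cur();print(p,o["t"],o["gripper_width"],o["contact_force"],o["q"]);print(Rm.round(3),tubeR().round(3))
for n in ["wrist","scene","side"]:
    c=bot.read_camera(n);pickle.dump(c,open(n+"5.pkl","wb"))
    im=c["pixels"][:,:,::-1].copy()
    a=np.linspace(0,2*np.pi,40)
    X=tp(qt,np.c_[.032*np.cos(a),.032*np.sin(a),0*a+.212])
    if n!="wrist": im=cv2.resize(im[60:260,130:310] if n=="scene" else im[30:200,200:330],None,fx=4,fy=3,interpolation=cv2.INTER_CUBIC) if 0 else cv2.resize(im[80:260,130:260] if n=="scene" else im[30:200,200:330],None,fx=3.3,fy=3.3,interpolation=cv2.INTER_CUBIC)
    else: cv2.polylines(im,[proj(c,X).astype(int)],True,(0,0,255),1)
    cv2.imwrite(f"pics/{n}5.png",im)
```

```text
[ 0.50791744 -0.23659357  0.30395164] 7.45 0.4120441493287237 [-1.02774586 -0.58637353 -1.70545612] [-0.19154872  0.01627922  0.65606762  1.96784102 -0.26159955  0.88548995
  2.30183872]
[[-0.13   0.932  0.338]
 [ 0.992  0.122  0.044]
 [ 0.     0.341 -0.94 ]] [[-0.128  0.932  0.339]
 [ 0.992  0.12   0.044]
 [ 0.     0.342 -0.94 ]]
```

View pics/wrist5.png

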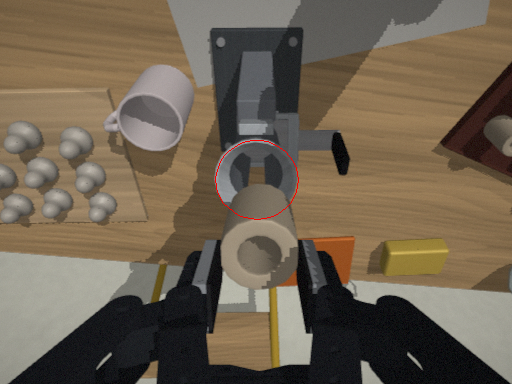

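View pics/scene5.png

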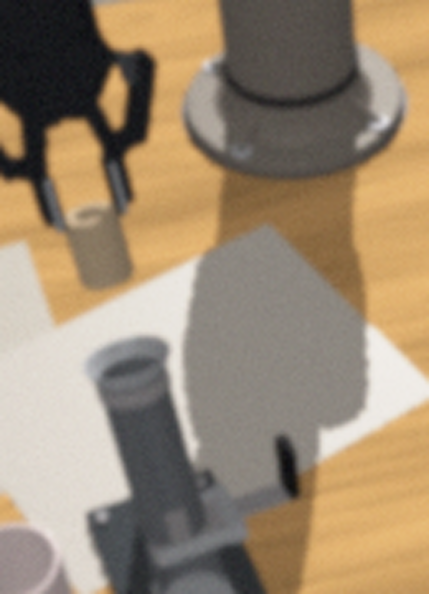

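View pics/side5.png

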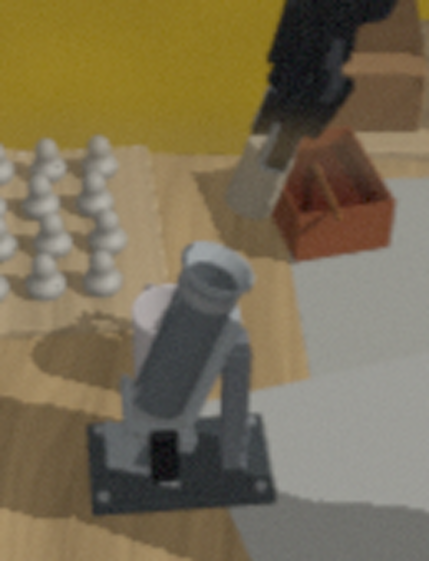

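Run:
```python
from plan import *
import pickle
p,Rm,o=cur();A,t=tubeT(qt);print(o["t"],((p-t)@A).round(4))
c=pickle.load(open("wrist5.pkl","rb"));im=c["pixels"][:,:,::-1].copy()
a=np.linspace(0,2*np.pi,40)
for z in (.0135,-.0365):
    X=np.c_[.019*np.cos(a),.019*np.sin(a),0*a+z]@Rm.T+p
    cv2.polylines(im,[proj(c,X).astype(int)],True,(0,255,0),1)
cv2.imwrite("pics/wrist5b.png",cv2.resize(im[120:320,160:360],None,fx=3,fy=3))
rows(p,Rm,[(tp(qt,[[0,0,.24]])[0],tubeR()),(tp(qt,[[0,0,.2165]])[0],tubeR())],step=.02,c=1)
```

```text
7.6 [0.0007 0.0011 0.2898]
5 rows
[[0.0, 0.0, 1.7, 0.0, 0.0, 0.0, 1], [-0.1, 0.0, 1.6, 0.0, 0.0, 0.0, 1], [-0.01, -0.07, 1.68, 0.0, 0.0, 0.1, 1], [0.0, 0.0, 1.2, 0.0, 0.0, 0.0, 1], [0.0, 0.0, 1.15, 0.0, 0.0, 0.0, 1]]
end [ 0.5324 -0.2353  0.2354] [[-0.127, 0.932, 0.339], [0.992, 0.119, 0.044], [0.0, 0.342, -0.94]]
```

View pics/wrist5b.png

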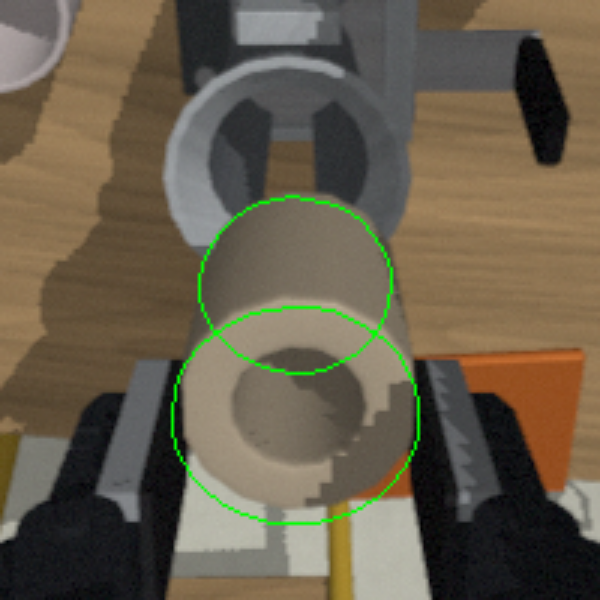

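```bash
python3 - <<'E'
from plan import *
import pickle
p,Rm,o=cur()
a=np.linspace(0,2*np.pi,40)
for off in (.0135,.0255):
  print(off)
for n,o_ in (("scene",(130,80)),("side",(200,30))):
    c=pickle.load(open(n+"5.pkl","rb"));im=cv2.resize(c["pixels"][:,:,::-1],None,fx=4,fy=4,interpolation=cv2.INTER_CUBIC)
    for off,col in ((.0135,(0,255,0)),(.0255,(0,0,255))):
      for z in (off,off-.05):
        X=np.c_[.019*np.cos(a),.019*np.sin(a),0*a+z]@Rm.T+p
        u=proj(c,X)*4+1.5;cv2.polylines(im,[u.astype(int)],True,col,1)
    u=u.mean(0).astype(int);cv2.imwrite(f"pics/{n}5c.png",im[u[1]-150:u[1]+250,u[0]-150:u[0]+200])
E
python3 -c "
import cv2,numpy as np
a=cv2.imread('pics/scene5c.png');b=cv2.imread('pics/side5c.png');h=min(len(a),len(b));cv2.imwrite('pics/c5.png',np.hstack([a[:h],b[:h]]))"
```

```text
0.0135
0.0255
```

View pics/c5.png

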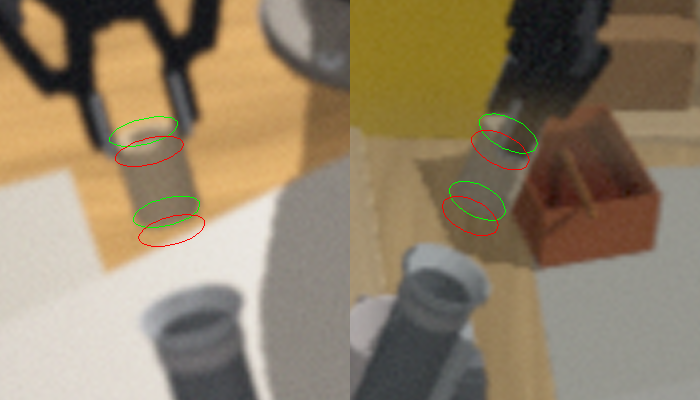

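Call:
step_arm(increments=[[0.0,0.0,1.7,0.0,0.0,0.0,1],[-0.1,0.0,1.6,0.0,0.0,0.0,1],[0,-0.07,1.7,0.0,0.0,0.1,1],[0.0,0.0,1.2,0.0,0.0,0.0,1],[0.0,0.0,1.1,0.0,0.0,0.0,1],[0,0,0,0,0,0,1],[0,0,0,0,0,0,1],[0,0,0,0,0,0,1]])

```text
t: 8.4
eef_pos: [0.5323, -0.2367, 0.2366]
tool_rot: [0.115, 0.651, 0.739, 0.131]
contact_force: [-0.2, -0.4, -0.8]
gripper_width: 0.411
```

```bash
cat > look.py <<'E'
import sys
from plan import *
import pickle
t=sys.argv[1]
p,Rm,o=cur();A,tt=tubeT(qt);print(p.round(4),o["t"],round(o["gripper_width"],3),np.round(o["contact_force"],1),"tube frame",((p-tt)@A).round(4))
B=dict(scene=(80,270,130,290),side=(30,200,190,350))
ims=[]
for n in sys.argv[2:]:
    c=bot.read_camera(n);pickle.dump(c,open(f"{n}{t}.pkl","wb"));im=c["pixels"][:,:,::-1]
    if n=="wrist": cv2.imwrite(f"pics/wrist{t}.png",im)
    else:
        a,b,d,e=B[n];im=cv2.resize(im[a:b,d:e],(399,480) if 0 else (399,int(399*(b-a)/(e-d))),interpolation=cv2.INTER_CUBIC);ims.append(im)
if ims:
    h=max(map(len,ims));ims=[np.pad(i,((0,h-len(i)),(0,0),(0,0))) for i in ims];cv2.imwrite(f"pics/look{t}.png",np.hstack(ims))
E
python3 look.py 6 scene side wrist
```

```text
[ 0.5323 -0.2367  0.2366] 8.4 0.411 [-0.2 -0.4 -0.8] tube frame [ 1.000e-04 -1.400e-03  2.177e-01]
```

View pics/look6.png

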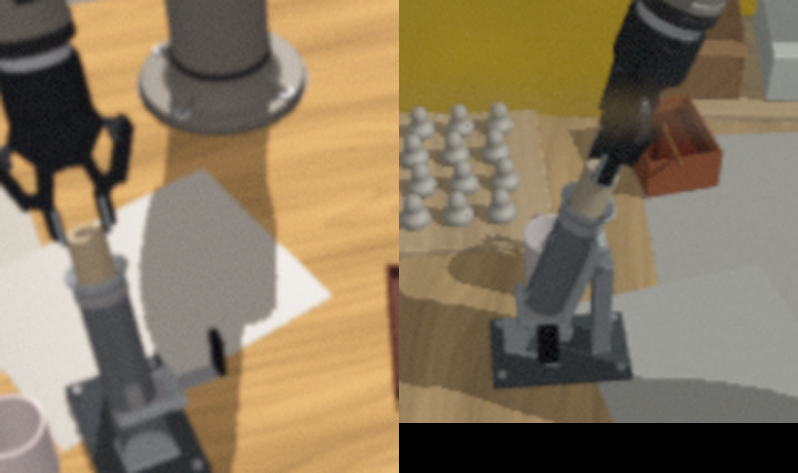

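View pics/wrist6.png

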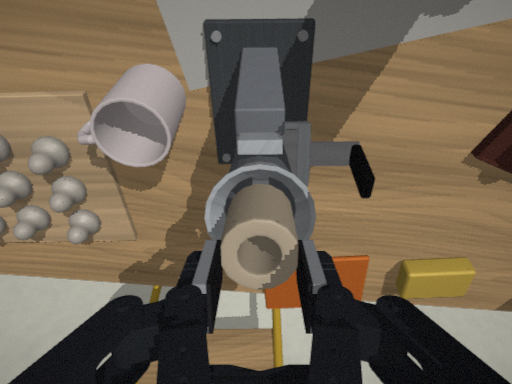

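The post's lower end is inside the flare, centred and clear of contact. Releasing.

Call:
step_arm(increments=[[0,0,0.3,0,0,0,0.4],[0,0,0,0,0,0,0.3],[0,0,0,0,0,0,0.3],[0,0,0,0,0,0,0.3]])

```text
t: 8.95
eef_pos: [0.5331, -0.2363, 0.2331]
tool_rot: [0.115, 0.651, 0.739, 0.13]
contact_force: [0.3, -0.6, 0.1]
gripper_width: 0.703
```

```bash
python3 look.py 7 scene wrist
```

```text
[ 0.5331 -0.2363  0.2331] 8.95 0.703 [ 0.3 -0.6  0.1] tube frame [-2.000e-04 -1.000e-03  2.141e-01]
```

View pics/wrist7.png

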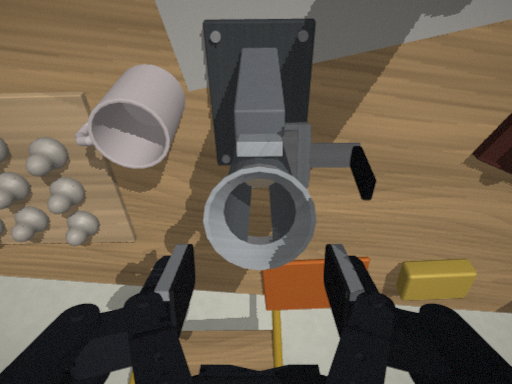

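View pics/look7.png

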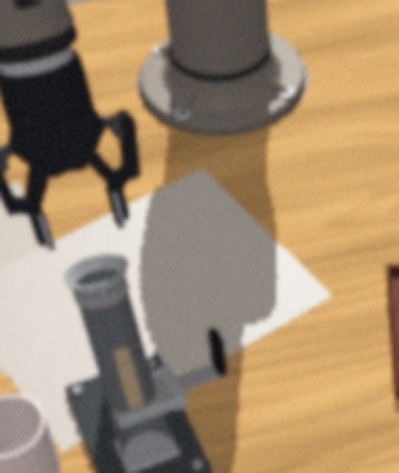

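```bash
cat > fetch.py <<'E'
import sys
from plan import *
x,y=float(sys.argv[1]),float(sys.argv[2])
p,Rm,o=cur()
X=np.array([x,y,0])
p,Rm=rows(p,Rm,[(tp(qt,[[0,0,.27]])[0],None),(X+[0,0,.16],down(np.radians(73)))],step=.042)
rows(p,Rm,[(X+[0,0,.06],None),(X+[0,0,.016],None)],step=.03)
E
python3 fetch.py .5335 .292
```

```text
15 rows
[[0.0, 0.0, -2.8, 0.0, 0.0, 0.0, 0.3], [0.1, 0.03, -2.79, 0.0, 0.0, 0.0, 0.3], [4.0, 0.3, 1.1, 1.5, -0.3, 1.8, 0.3], [4.1, 0.2, 1.1, 1.5, -0.3, 1.9, 0.3], [4.0, 0.1, 1.1, 1.5, -0.4, 1.8, 0.3], [4.1, -0.1, 1.1, 1.6, -0.3, 1.9, 0.3], [4.0, -0.1, 1.0, 1.5, -0.3, 1.8, 0.3], [4.1, -0.2, 1.0, 1.5, -0.3, 1.9, 0.3], [4.0, -0.3, 1.0, 1.5, -0.4, 1.8, 0.3], [4.1, -0.5, 1.0, 1.5, -0.3, 1.8, 0.3], [4.0, -0.5, 1.0, 1.5, -0.3, 1.9, 0.3], [4.1, -0.6, 0.9, 1.6, -0.3, 1.8, 0.3], [4.0, -0.8, 1.0, 1.5, -0.4, 1.9, 0.3], [4.0, -0.8, 1.0, 1.5, -0.3, 1.8, 0.3], [3.92, -0.95, 0.94, 1.5, -0.3, 1.9, 0.3]]
end [0.5335 0.292  0.16  ] [[0.293, 0.956, 0.0], [0.956, -0.293, 0.0], [0.0, 0.0, -1.0]]
6 rows
[[0.0, 0.0, 2.5, 0.0, 0.0, 0.0, 0.3], [0.0, 0.0, 2.5, 0.0, 0.0, 0.0, 0.3], [0.0, 0.0, 2.5, 0.0, 0.0, 0.0, 0.3], [0.0, 0.0, 2.5, 0.0, 0.0, 0.0, 0.3], [0.0, 0.0, 2.2, 0.0, 0.0, 0.0, 0.3], [0.0, 0.0, 2.2, 0.0, 0.0, 0.0, 0.3]]
end [0.5336 0.292  0.016 ] [[0.293, 0.956, 0.0], [0.956, -0.293, 0.0], [0.0, 0.0, -1.0]]
```

Call:
step_arm(increments=[[0.0,0.0,-2.8,0.0,0.0,0.0,0.3],[0.1,0.03,-2.8,0.0,0.0,0.0,0.3],[4.0,0.3,1.1,1.5,-0.3,1.8,0.3],[4.1,0.2,1.1,1.5,-0.3,1.9,0.3],[4.0,0.1,1.1,1.5,-0.4,1.8,0.3],[4.1,-0.1,1.1,1.6,-0.3,1.9,0.3],[4.0,-0.1,1.0,1.5,-0.3,1.8,0.3],[4.1,-0.2,1.0,1.5,-0.3,1.9,0.3],[4.0,-0.3,1.0,1.5,-0.4,1.8,0.3],[4.1,-0.5,1.0,1.5,-0.3,1.8,0.3],[4.0,-0.5,1.0,1.5,-0.3,1.9,0.3],[4.1,-0.6,0.9,1.6,-0.3,1.8,0.3],[4.0,-0.8,1.0,1.5,-0.4,1.9,0.3],[4.0,-0.8,1.0,1.5,-0.3,1.8,0.3],[3.9,-0.95,0.95,1.5,-0.3,1.9,0.3],[0,0,0,0,0,0,0.3],[0,0,0,0,0,0,0.3],[0,0,0,0,0,0,0.3]])

```text
t: 10.85
eef_pos: [0.5336, 0.2905, 0.16]
tool_rot: [0.0, 0.804, 0.594, 0.0]
contact_force: [-0.4, 0.5, 0.4]
gripper_width: 0.7
```

```bash
python3 look.py 8 wrist
python3 - <<'E'
from plan import *
import pickle
c=pickle.load(open("wrist8.pkl","rb"));im=c["pixels"][:,:,::-1].copy()
a=np.linspace(0,2*np.pi,60)
for x,y in ((.5335,.292),(.565,.115)):
    X=np.c_[x+.019*np.cos(a),y+.019*np.sin(a),0*a+.054];cv2.polylines(im,[(proj(c,X)).round().astype(int)],True,(0,0,255),1)
cv2.imwrite("pics/wrist8.png",im)
p,Rm,o=cur();print(p,o["t"],Rm.round(3))
E
```

```text
[0.5336 0.2905 0.16  ] 10.85 0.7 [-0.4  0.5  0.4] tube frame [0.0385 0.5213 0.1222]
[0.53373517 0.29027397 0.16027924] 10.9 [[ 0.295  0.956  0.001]
 [ 0.956 -0.295 -0.   ]
 [ 0.     0.001 -1.   ]]
```

View pics/wrist8.png

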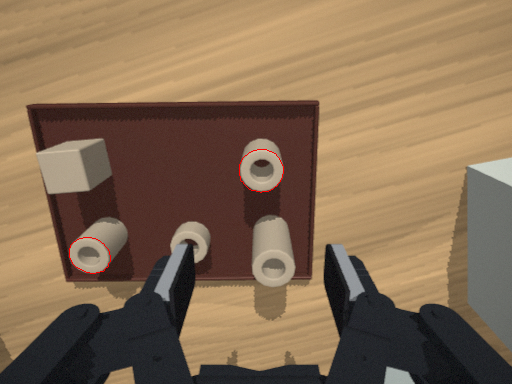

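Call:
step_arm(increments=[[0.1,0,3.0,0,0,0,0.3],[0,0,3.0,0,0,0,0.3],[0,0,3.0,0,0,0,0.3],[0,0,2.4,0,0,0,0.3],[0,0,2.0,0,0,0,0.3],[0,0,1.0,0,0,0,0.3],[0,0,0,0,0,0,0.3],[0,0,0,0,0,0,0.3],[0,0,0,0,0,0,1],[0,0,0,0,0,0,1],[0,0,0,0,0,0,1],[0,0,0,0,0,0,1]])

```text
t: 12.1
eef_pos: [0.5346, 0.2932, 0.0175]
tool_rot: [-0.0, 0.804, 0.595, 0.001]
contact_force: [-1.7, -1.9, 5.2]
gripper_width: 0.412
```

Call:
step_arm(increments=[[0,0,-1.5,0,0,0,1],[0,0,-3.0,0,0,0,1],[0,0,-4.0,0,0,0,1],[0,0,-4.0,0,0,0,1],[0,0,-4.0,0,0,0,1],[0,0,-4.0,0,0,0,1],[0,0,-3.5,0,0,0,1],[0,0,-2.0,0,0,0,1],[0,0,0,0,0,0,1],[0,0,0,0,0,0,1]])

```text
t: 13.1
eef_pos: [0.5333, 0.2926, 0.2764]
tool_rot: [-0.0, 0.804, 0.595, 0.0]
contact_force: [0.1, 0.3, -1.3]
gripper_width: 0.414
```

```bash
cat > carry.py <<'E'
from plan import *
p,Rm,o=cur();print(o["t"],o["gripper_width"])
c=bot.read_camera("wrist");import sys;cv2.imwrite(f"pics/{sys.argv[1]}.png",c["pixels"][:,:,::-1])
p,Rm=rows(p,Rm,[(tp(qt,[[0,0,.29]])[0],tubeR())],step=.042,c=1)
E
python3 carry.py w9
```

```text
13.1 0.413983873574704
13 rows
[[-4.0, 1.0, -0.2, -1.5, 0.3, -1.9, 1], [-4.0, 0.9, -0.2, -1.5, 0.3, -1.8, 1], [-4.0, 0.8, -0.3, -1.5, 0.4, -1.9, 1], [-4.0, 0.6, -0.2, -1.6, 0.3, -1.8, 1], [-4.1, 0.5, -0.2, -1.5, 0.3, -1.9, 1], [-4.0, 0.4, -0.3, -1.5, 0.3, -1.8, 1], [-4.1, 0.2, -0.2, -1.5, 0.4, -1.9, 1], [-4.1, 0.2, -0.3, -1.5, 0.3, -1.9, 1], [-4.1, 0.0, -0.3, -1.5, 0.3, -1.8, 1], [-4.1, -0.1, -0.3, -1.5, 0.3, -1.9, 1], [-4.0, -0.3, -0.3, -1.5, 0.4, -1.8, 1], [-4.1, -0.3, -0.4, -1.6, 0.3, -1.9, 1], [-4.06, -0.53, -0.44, -1.5, 0.3, -1.8, 1]]
end [ 0.5074 -0.2386  0.3045] [[-0.127, 0.932, 0.34], [0.992, 0.119, 0.044], [0.0, 0.343, -0.94]]
```

View pics/w9.png

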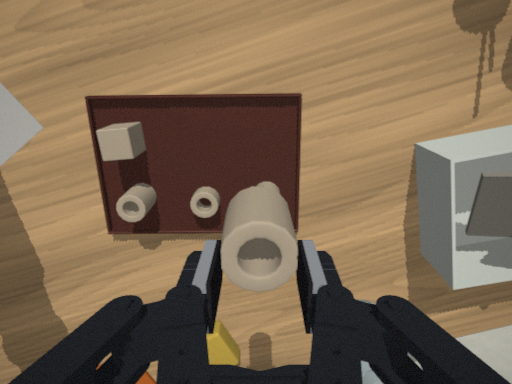

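Post B is held the same way as A was, with its top at (260,260). I'll carry it to the mouth.

Call:
step_arm(increments=[[-4.0,1.0,-0.2,-1.5,0.3,-1.9,1],[-4.0,0.9,-0.2,-1.5,0.3,-1.8,1],[-4.0,0.8,-0.3,-1.5,0.4,-1.9,1],[-4.0,0.6,-0.2,-1.6,0.3,-1.8,1],[-4.1,0.5,-0.2,-1.5,0.3,-1.9,1],[-4.0,0.4,-0.3,-1.5,0.3,-1.8,1],[-4.1,0.2,-0.2,-1.5,0.4,-1.9,1],[-4.1,0.2,-0.3,-1.5,0.3,-1.9,1],[-4.1,0.0,-0.3,-1.5,0.3,-1.8,1],[-4.1,-0.1,-0.3,-1.5,0.3,-1.9,1],[-4.0,-0.3,-0.3,-1.5,0.4,-1.8,1],[-4.1,-0.3,-0.4,-1.6,0.3,-1.9,1],[-4.1,-0.5,-0.4,-1.5,0.3,-1.8,1],[0,0,0,0,0,0,1],[0,0,0,0,0,0,1],[0,0,0,0,0,0,1],[0,0,0,0,0,0,1]])

```text
t: 14.85
eef_pos: [0.5083, -0.2369, 0.3034]
tool_rot: [0.114, 0.65, 0.74, 0.13]
contact_force: [0.2, 0.4, -2.3]
gripper_width: 0.415
```

```bash
cat > ins.py <<'E'
from plan import *
p,Rm,o=cur();A,t=tubeT(qt);print(o["t"],((p-t)@A).round(4))
rows(p,Rm,[(tp(qt,[[0,0,.24]])[0],tubeR()),(tp(qt,[[0,0,.2165]])[0],tubeR())],step=.02,c=1)
E
python3 ins.py; python3 look.py 10 wrist
```

```text
14.85 [0.0007 0.0015 0.2886]
5 rows
[[-0.1, 0.0, 1.6, 0.0, 0.0, 0.0, 1], [0.0, 0.0, 1.6, 0.0, 0.0, 0.1, 1], [-0.06, -0.06, 1.66, -0.1, -0.1, 0.0, 1], [0.0, 0.0, 1.2, 0.0, 0.0, 0.0, 1], [0.0, 0.0, 1.15, 0.0, 0.0, 0.0, 1]]
end [ 0.5324 -0.2354  0.2354] [[-0.128, 0.932, 0.34], [0.992, 0.12, 0.043], [-0.001, 0.342, -0.94]]
[ 0.5083 -0.2369  0.3034] 14.85 0.415 [ 0.2  0.4 -2.3] tube frame [0.0007 0.0015 0.2886]
```

View pics/wrist10.png

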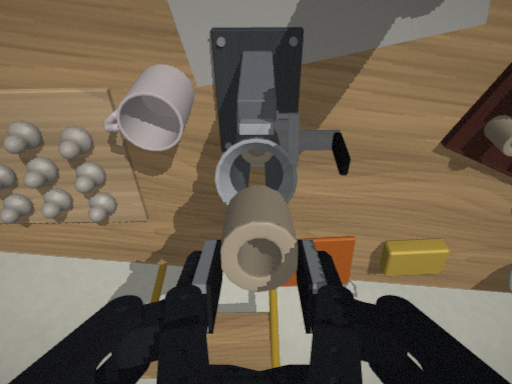

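Post B is aligned with the mouth. Next I'll insert it and release.

Call:
step_arm(increments=[[-0.1,0.0,1.6,0.0,0.0,0.0,1],[0.0,0.0,1.6,0.0,0.0,0.1,1],[0,-0.06,1.6,-0.1,-0.1,0.0,1],[0.0,0.0,1.2,0.0,0.0,0.0,1],[0.0,0.0,1.2,0.0,0.0,0.0,1],[0,0,0,0,0,0,1],[0,0,0,0,0,0,1],[0,0,0,0,0,0,1]])

```text
t: 15.7
eef_pos: [0.5325, -0.2367, 0.237]
tool_rot: [0.116, 0.651, 0.739, 0.131]
contact_force: [0.0, 0.7, -1.1]
gripper_width: 0.412
```

```bash
python3 look.py 11 wrist
```

```text
[ 0.5325 -0.2367  0.237 ] 15.7 0.412 [ 0.   0.7 -1.1] tube frame [ 0.0005 -0.0014  0.2179]
```

View pics/wrist11.png

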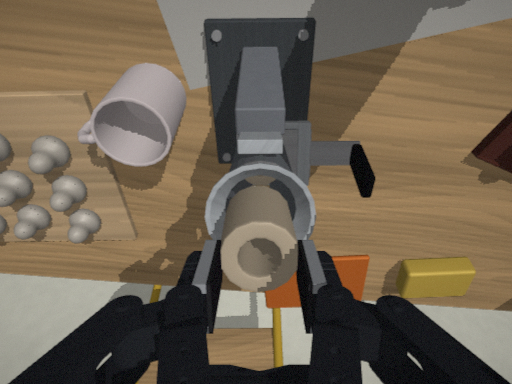

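Call:
step_arm(increments=[[0,0,0.3,0,0,0,0.4],[0,0,0,0,0,0,0.3],[0,0,0,0,0,0,0.3],[0,0,0,0,0,0,0.3]])

```text
t: 16.15
eef_pos: [0.5334, -0.2367, 0.2336]
tool_rot: [0.116, 0.651, 0.739, 0.131]
contact_force: [-0.0, -0.2, -0.5]
gripper_width: 0.703
```

```bash
python3 look.py 12 scene wrist; python3 fetch.py .565 .115
```

```text
[ 0.5334 -0.2367  0.2336] 16.15 0.703 [-0.  -0.2 -0.5] tube frame [ 2.000e-04 -1.500e-03  2.145e-01]
11 rows
[[0.1, 0.0, -2.8, 0.0, 0.0, 0.0, 0.3], [0.03, 0.0, -2.76, 0.0, 0.0, 0.0, 0.3], [3.8, 0.5, 1.7, 2.2, -0.5, 2.7, 0.3], [3.9, 0.4, 1.6, 2.2, -0.4, 2.6, 0.3], [3.9, 0.3, 1.6, 2.2, -0.5, 2.7, 0.3], [3.9, 0.1, 1.5, 2.2, -0.5, 2.6, 0.3], [3.9, 0.1, 1.5, 2.2, -0.4, 2.7, 0.3], [3.9, -0.1, 1.5, 2.2, -0.5, 2.7, 0.3], [3.9, -0.3, 1.4, 2.2, -0.4, 2.6, 0.3], [4.0, -0.3, 1.4, 2.2, -0.5, 2.7, 0.3], [3.9, -0.49, 1.45, 2.2, -0.5, 2.6, 0.3]]
end [0.565 0.115 0.16 ] [[0.292, 0.957, 0.0], [0.957, -0.292, -0.001], [-0.0, 0.001, -1.0]]
6 rows
[[0.0, 0.0, 2.5, 0.0, 0.0, 0.0, 0.3], [0.0, 0.0, 2.5, 0.0, 0.0, 0.0, 0.3], [0.0, 0.0, 2.5, 0.0, 0.0, 0.0, 0.3], [0.01, -0.01, 2.5, 0.0, 0.0, 0.0, 0.3], [0.0, 0.0, 2.2, 0.0, 0.0, 0.0, 0.3], [0.0, 0.0, 2.2, 0.0, 0.0, 0.0, 0.3]]
end [0.565 0.115 0.016] [[0.292, 0.957, 0.0], [0.957, -0.292, -0.001], [-0.0, 0.001, -1.0]]
```

View pics/look12.png

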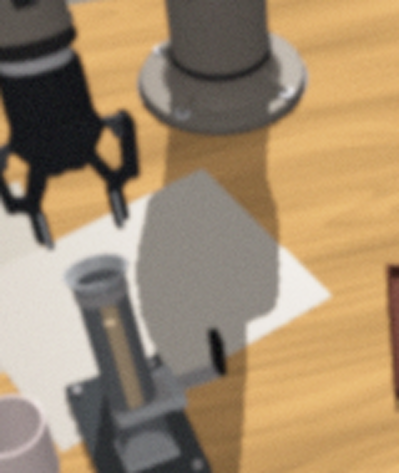

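View pics/wrist12.png

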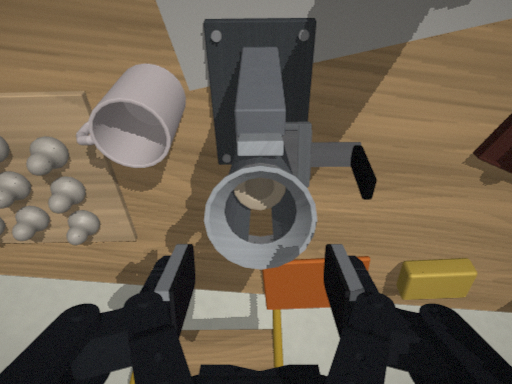

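Two posts are stacked: the buff strip in the sight slot has doubled in length. Next is post C.

Call:
step_arm(increments=[[0.1,0.0,-2.8,0.0,0.0,0.0,0.3],[0.0,0.0,-2.8,0.0,0.0,0.0,0.3],[3.8,0.5,1.7,2.2,-0.5,2.7,0.3],[3.9,0.4,1.6,2.2,-0.4,2.6,0.3],[3.9,0.3,1.6,2.2,-0.5,2.7,0.3],[3.9,0.1,1.5,2.2,-0.5,2.6,0.3],[3.9,0.1,1.5,2.2,-0.4,2.7,0.3],[3.9,-0.1,1.5,2.2,-0.5,2.7,0.3],[3.9,-0.3,1.4,2.2,-0.4,2.6,0.3],[4.0,-0.3,1.4,2.2,-0.5,2.7,0.3],[3.9,-0.5,1.4,2.2,-0.5,2.6,0.3],[0,0,0,0,0,0,0.3],[0,0,0,0,0,0,0.3],[0,0,0,0,0,0,0.3]])

```text
t: 17.65
eef_pos: [0.5648, 0.1133, 0.161]
tool_rot: [0.001, 0.804, 0.595, -0.0]
contact_force: [-0.9, -0.2, 0.9]
gripper_width: 0.7
```

```bash
python3 look.py 13 wrist
python3 - <<'E'
from plan import *
import pickle
c=pickle.load(open("wrist13.pkl","rb"));im=c["pixels"][:,:,::-1].copy()
a=np.linspace(0,2*np.pi,60)
for x,y in ((.565,.115),):
    X=np.c_[x+.019*np.cos(a),y+.019*np.sin(a),0*a+.054];cv2.polylines(im,[(proj(c,X)).round().astype(int)],True,(0,0,255),1)
cv2.imwrite("pics/wrist13.png",im)
p,Rm,o=cur();print(p,o["t"],Rm.round(3))
E
```

```text
[0.5648 0.1133 0.161 ] 17.65 0.7 [-0.9 -0.2  0.9] tube frame [0.0466 0.3416 0.1203]
[0.56480882 0.11310622 0.16129316] 17.7 [[ 0.294  0.956  0.001]
 [ 0.956 -0.294 -0.001]
 [-0.     0.001 -1.   ]]
```

View pics/wrist13.png

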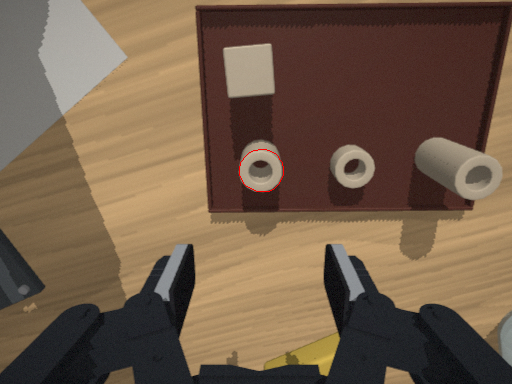

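Call:
step_arm(increments=[[0.1,0,3.0,0,0,0,0.3],[0,0,3.0,0,0,0,0.3],[0,0,3.0,0,0,0,0.3],[0,0,2.5,0,0,0,0.3],[0,0,2.0,0,0,0,0.3],[0,0,1.0,0,0,0,0.3],[0,0,0,0,0,0,0.3],[0,0,0,0,0,0,0.3],[0,0,0,0,0,0,1],[0,0,0,0,0,0,1],[0,0,0,0,0,0,1],[0,0,0,0,0,0,1]])

```text
t: 18.9
eef_pos: [0.5662, 0.1156, 0.0172]
tool_rot: [0.001, 0.804, 0.595, 0.001]
contact_force: [-0.7, -1.6, 5.8]
gripper_width: 0.413
```

Call:
step_arm(increments=[[0,0,-1.5,0,0,0,1],[0,0,-3.0,0,0,0,1],[0,0,-4.0,0,0,0,1],[0,0,-4.0,0,0,0,1],[0,0,-4.0,0,0,0,1],[0,0,-4.0,0,0,0,1],[0,0,-3.5,0,0,0,1],[0,0,-2.0,0,0,0,1],[0,0,0,0,0,0,1],[0,0,0,0,0,0,1]])

```text
t: 19.9
eef_pos: [0.5646, 0.1157, 0.2761]
tool_rot: [0.0, 0.804, 0.595, 0.0]
contact_force: [-0.9, -0.3, -1.2]
gripper_width: 0.413
```

```bash
python3 carry.py w14
```

```text
19.9 0.4130444747313906
9 rows
[[-3.9, 0.5, -0.3, -2.2, 0.5, -2.7, 1], [-4.0, 0.4, -0.3, -2.2, 0.4, -2.6, 1], [-4.0, 0.2, -0.4, -2.2, 0.5, -2.7, 1], [-4.0, 0.0, -0.4, -2.1, 0.5, -2.7, 1], [-4.0, -0.1, -0.4, -2.2, 0.5, -2.7, 1], [-3.9, -0.3, -0.5, -2.2, 0.4, -2.6, 1], [-4.0, -0.5, -0.5, -2.2, 0.5, -2.7, 1], [-3.9, -0.7, -0.5, -2.2, 0.5, -2.7, 1], [-3.83, -0.75, -0.65, -2.2, 0.4, -2.7, 1]]
end [ 0.5075 -0.2386  0.3045] [[-0.128, 0.932, 0.34], [0.992, 0.121, 0.043], [-0.001, 0.343, -0.939]]
```

View pics/w14.png

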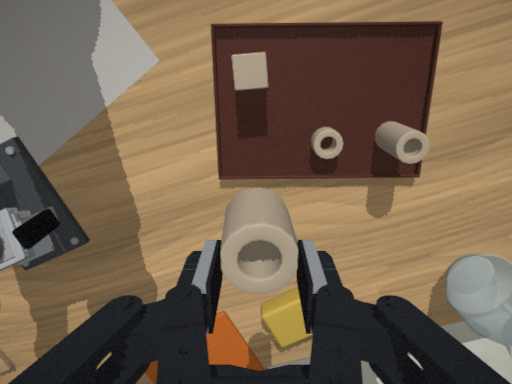

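Post C is held. The square, half and tall posts still stand in the tray.

Call:
step_arm(increments=[[-3.9,0.5,-0.3,-2.2,0.5,-2.7,1],[-4.0,0.4,-0.3,-2.2,0.4,-2.6,1],[-4.0,0.2,-0.4,-2.2,0.5,-2.7,1],[-4.0,0.0,-0.4,-2.1,0.5,-2.7,1],[-4.0,-0.1,-0.4,-2.2,0.5,-2.7,1],[-3.9,-0.3,-0.5,-2.2,0.4,-2.6,1],[-4.0,-0.5,-0.5,-2.2,0.5,-2.7,1],[-3.9,-0.7,-0.5,-2.2,0.5,-2.7,1],[-3.8,-0.75,-0.65,-2.2,0.4,-2.7,1],[0,0,0,0,0,0,1],[0,0,0,0,0,0,1],[0,0,0,0,0,0,1],[0,0,0,0,0,0,1]])

```text
t: 21.25
eef_pos: [0.5081, -0.2364, 0.3038]
tool_rot: [0.114, 0.649, 0.741, 0.13]
contact_force: [-0.4, 0.1, -0.3]
gripper_width: 0.413
```

```bash
python3 ins.py; python3 look.py 15 wrist
```

```text
21.25 [0.0007 0.002  0.289 ]
5 rows
[[-0.1, 0.0, 1.6, 0.0, 0.0, 0.1, 1], [0.0, 0.0, 1.7, -0.1, 0.0, 0.0, 1], [-0.11, -0.06, 1.6, 0.0, 0.0, 0.1, 1], [0.0, 0.0, 1.2, 0.0, 0.0, 0.0, 1], [0.0, -0.01, 1.15, 0.0, 0.0, 0.0, 1]]
end [ 0.5323 -0.2354  0.2354] [[-0.128, 0.932, 0.34], [0.992, 0.12, 0.044], [0.0, 0.342, -0.94]]
[ 0.5081 -0.2364  0.3038] 21.25 0.413 [-0.4  0.1 -0.3] tube frame [0.0007 0.002  0.289 ]
```

View pics/wrist15.png

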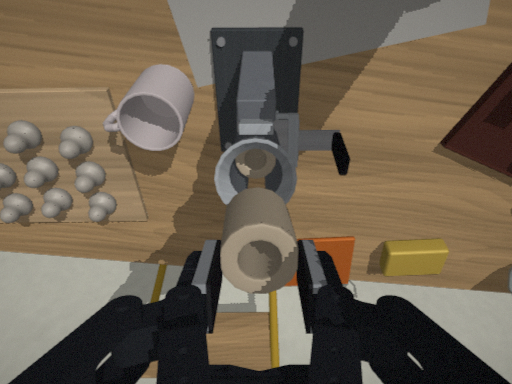

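Call:
step_arm(increments=[[-0.1,0.0,1.6,0.0,0.0,0.1,1],[0.0,0.0,1.7,-0.1,0.0,0.0,1],[0,-0.06,1.6,0,0,0.0,1],[0.0,0.0,1.2,0.0,0.0,0.0,1],[0.0,0.0,1.1,0.0,0.0,0.0,1],[0,0,0,0,0,0,1],[0,0,0,0,0,0,1],[0,0,0,0,0,0,1]])

```text
t: 22.1
eef_pos: [0.5322, -0.2361, 0.2373]
tool_rot: [0.116, 0.65, 0.739, 0.131]
contact_force: [-0.5, 0.6, -0.5]
gripper_width: 0.413
```

```bash
python3 look.py 16 wrist
```

```text
[ 0.5322 -0.2361  0.2373] 22.1 0.413 [-0.5  0.6 -0.5] tube frame [ 0.0004 -0.0007  0.2183]
```

View pics/wrist16.png

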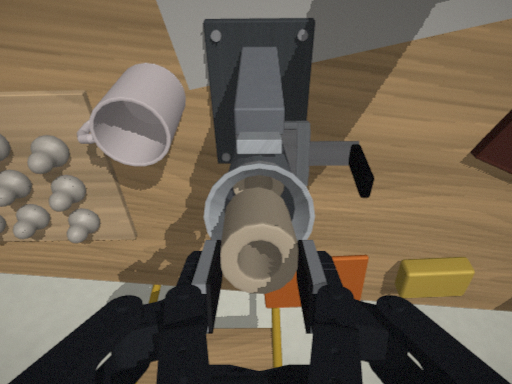

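Call:
step_arm(increments=[[0,0,0.3,0,0,0,0.4],[0,0,0,0,0,0,0.3],[0,0,0,0,0,0,0.3],[0,0,0,0,0,0,0.3],[0,0,-3,0,0,0,0.3],[0,0,-4,0,0,0,0.3],[0,0,-2,0,0,0,0.3],[0,0,0,0,0,0,0.3],[0,0,0,0,0,0,0.3]])

```text
t: 23.05
eef_pos: [0.5024, -0.2394, 0.3184]
tool_rot: [0.116, 0.65, 0.739, 0.132]
contact_force: [-0.2, 0.1, -0.7]
gripper_width: 0.703
```

```bash
python3 look.py 17 scene side wrist;python3 - <<'E'
from plan import *
import pickle
s=.0245
for n in ("wrist","scene","side"):
    c=pickle.load(open(n+"17.pkl","rb"))
    r=bot.pinpoint(c,"gate_grip") if 1 else 0
    print(n,[(x["point"],x["score"]) for x in r],proj(c,mp(qt,[[-.0245,.092,.122]])))
# tab model overlay on wrist
c=pickle.load(open("wrist17.pkl","rb"));im=c["pixels"][:,:,::-1].copy()
for y in (.087,.097):
  X=mp(qt,[[-.0245+a*.012,y,z] for a,z in ((1,.142),(-1,.142),(-1,.086),(1,.086))])
  cv2.polylines(im,[proj(c,X).round().astype(int)],True,(0,0,255),1)
cv2.imwrite("pics/tab17.png",cv2.resize(im[60:280,180:400],None,fx=2.7,fy=2.7))
E
```

```text
[ 0.5024 -0.2394  0.3184] 23.05 0.703 [-0.2  0.1 -0.7] tube frame [-1.000e-04 -2.000e-04  3.048e-01]
wrist [([338.6, 155.5], 0.85)] [[339.13399026 152.83020565]]
scene [([216.3, 218.0], 0.7)] [[215.91189047 218.3719242 ]]
side [([248.2, 166.2], 0.79)] [[249.60543105 166.55601231]]
```

View pics/tab17.png

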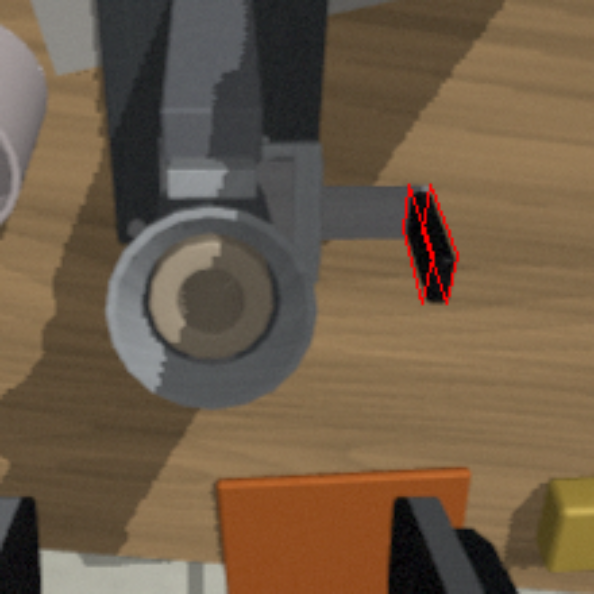

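View pics/look17.png

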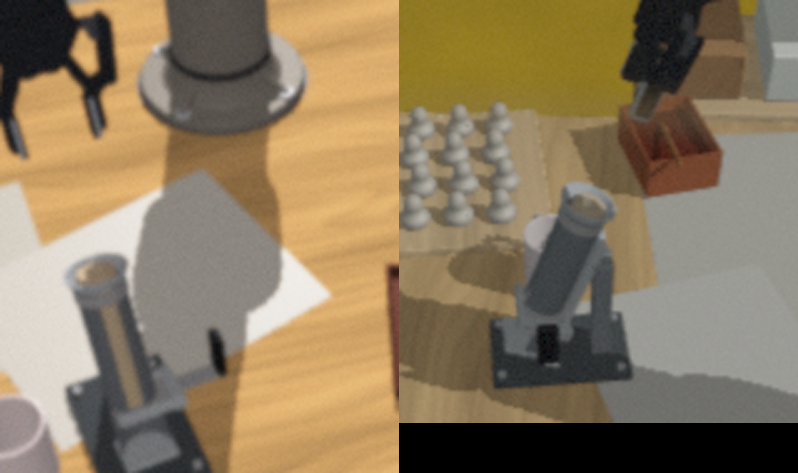

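All three posts are in: the column shows along the full sight slot, and the top post's ring sits inside the flare at about (210,300) in the crop. The gate tab matches the model. I'll plan the gate grasp with the jaws along tube y and the tool leaning 10° away from the tube.

```bash
cat > gate.py <<'E'
from plan import *
Rm_,t_=magT(qt)
th=np.radians(10)
z=Rm_@np.array([-np.sin(th),0,-np.cos(th)]);x=Rm_[:,1];RG=np.c_[x,np.cross(z,x),z]
G=mp(qt,[[-.0205,.092,.124]])[0]
TC=G+RG[:,2]*.019
E
python3 - <<'E'
from gate import *
p,Rm,o=cur();print(RG.round(3),TC,o["t"])
up=TC-RG[:,2]*.19
p,Rm=rows(p,Rm,[(up,RG)],step=.03,ang=6,c=.6)
p,Rm=rows(p,Rm,[(TC-RG[:,2]*.05,RG)],step=.035,c=.6)
E
```

```text
[[-0.128  0.977 -0.172]
 [ 0.992  0.126 -0.022]
 [ 0.    -0.174 -0.985]] [ 0.5704517  -0.13766233  0.10528865] 23.35
5 rows
[[1.9, 2.0, 1.2, 6.0, 0.0, 0.0, 0.6], [1.8, 2.1, 1.1, 6.0, 0.0, 0.0, 0.6], [1.9, 2.1, 0.8, 6.0, 0.0, 0.0, 0.6], [1.8, 2.3, 0.6, 6.0, 0.0, -0.1, 0.6], [1.85, 2.31, 0.3, 6.0, 0.1, 0.0, 0.6]]
end [ 0.6032 -0.1335  0.2924] [[-0.128, 0.977, -0.172], [0.992, 0.126, -0.022], [0.001, -0.174, -0.985]]
5 rows
[[0.0, 0.0, 2.8, 0.0, 0.0, 0.0, 0.6], [0.0, 0.0, 2.8, 0.0, 0.0, 0.0, 0.6], [0.0, 0.0, 2.8, 0.0, 0.0, 0.0, 0.6], [0.0, 0.0, 2.8, 0.0, 0.0, 0.0, 0.6], [-0.01, 0.0, 2.8, 0.0, 0.0, 0.0, 0.6]]
end [ 0.579  -0.1366  0.1546] [[-0.128, 0.977, -0.172], [0.992, 0.126, -0.022], [0.001, -0.174, -0.985]]
```

Call:
step_arm(increments=[[1.9,2.0,1.2,6.0,0.0,0.0,0.6],[1.8,2.1,1.1,6.0,0.0,0.0,0.6],[1.9,2.1,0.8,6.0,0.0,0.0,0.6],[1.8,2.3,0.6,6.0,0.0,-0.1,0.6],[1.85,2.3,0.3,6.0,0.1,0.0,0.6],[0,0,0,0,0,0,0.6],[0,0,0,0,0,0,0.6],[0,0,2.0,0,0,0,0.6],[0,0,2.5,0,0,0,0.6],[0,0,2.5,0,0,0,0.6],[0,0,2.5,0,0,0,0.6],[0,0,2,0,0,0,0.6],[0,0,0,0,0,0,0.6],[0,0,0,0,0,0,0.6]])

```text
t: 24.75
eef_pos: [0.5834, -0.1371, 0.1817]
tool_rot: [-0.057, 0.658, 0.748, -0.064]
contact_force: [0.2, 0.2, 0.7]
gripper_width: 0.401
```

```bash
python3 look.py 18 scene side wrist
python3 - <<'E'
from gate import *
p,Rm,o=cur();print(o["t"],o["q"],(Rm.T@(TC-p)).round(4),np.degrees(R.from_matrix(Rm.T@RG).as_rotvec()).round(2))
E
```

```text
[ 0.5834 -0.1371  0.1817] 24.75 0.401 [0.2 0.2 0.7] tube frame [0.041  0.0909 0.1444]
24.9 [-0.47025288  0.60479734  0.85814344  1.66441529 -0.39257628  1.2441548
  2.18779036] [ 0.0008 -0.0009  0.078 ] [ 0.27 -0.02  0.  ]
```

View pics/look18.png

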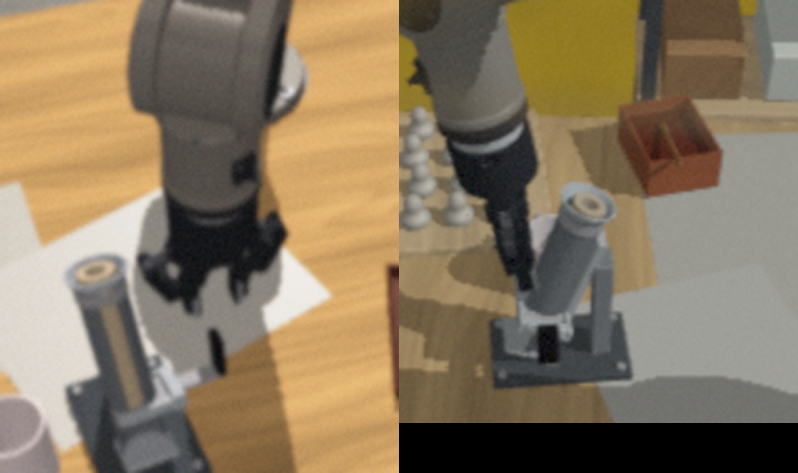

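View pics/wrist18.png

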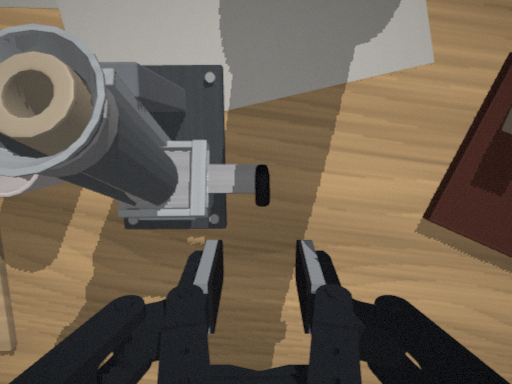

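The tab at (262,185) lies on the midline between the open pads, and there's clearance to the tube. I'll descend and close.

Call:
step_arm(increments=[[0.1,-0.1,2.5,0,0,0,0.6],[0,0,2.0,0,0,0,0.6],[0,0,1.5,0,0,0,0.6],[0,0,1.3,0,0,0,0.6],[0,0,0.5,0,0,0,0.6],[0,0,0,0,0,0,0.6],[0,0,0,0,0,0,0.6],[0,0,0,0,0,0,0.6]], squeeze=30)

```text
t: 25.7
eef_pos: [0.5701, -0.1371, 0.1045]
tool_rot: [-0.057, 0.658, 0.748, -0.064]
contact_force: [-0.4, -0.4, 0.5]
gripper_width: 0.398
```

```bash
python3 look.py 19 scene side
```

```text
[ 0.5701 -0.1371  0.1045] 25.7 0.398 [-0.4 -0.4  0.5] tube frame [0.0021 0.0926 0.0763]
```

View pics/look19.png

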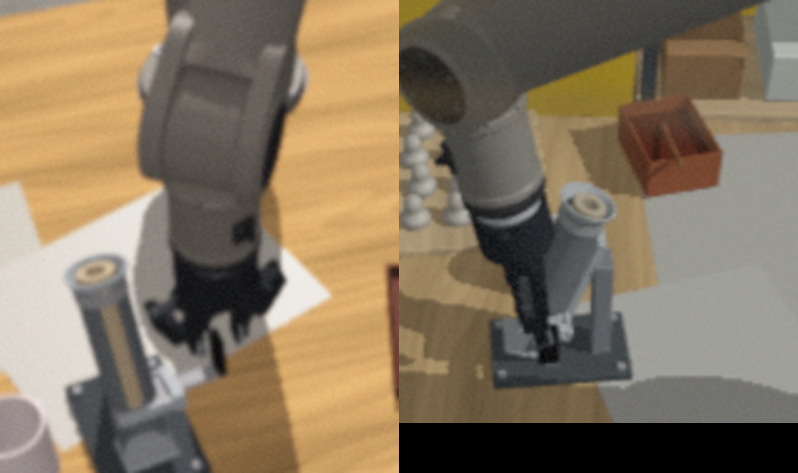

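Call:
step_arm(increments=[[0,0,0,0,0,0,1],[0,0,0,0,0,0,1],[0,0,0,0,0,0,1],[0,0,0,0,0,0,1],[0,0,0,0,0,0,1]], squeeze=35)

```text
t: 26.3
eef_pos: [0.5696, -0.1368, 0.104]
tool_rot: [-0.057, 0.658, 0.748, -0.064]
contact_force: [0.2, 1.5, 3.8]
gripper_width: 0.102
```

Call:
step_arm(increments=[[0.5,0,0,0,0,0,1],[0.8,0,0,0,0,0,1],[0.8,0,0,0,0,0,1],[0.8,0,0,0,0,0,1],[0.8,0,0,0,0,0,1],[0.8,0,0,0,0,0,1],[0.5,0,0,0,0,0,1],[0.3,0,0,0,0,0,1],[0.2,0,0,0,0,0,1],[0,0,0,0,0,0,1],[0,0,0,0,0,0,1],[0,0,0,0,0,0,1]])

```text
t: 27.5
eef_pos: [0.5623, -0.0836, 0.104]
tool_rot: [-0.056, 0.658, 0.748, -0.065]
contact_force: [1.6, -7.2, 3.0]
gripper_width: 0.098
```

```bash
python3 look.py 20 scene side
```

```text
[ 0.5623 -0.0836  0.104 ] 27.5 0.098 [ 1.6 -7.2  3. ] tube frame [0.0012 0.1467 0.0762]
```

View pics/look20.png

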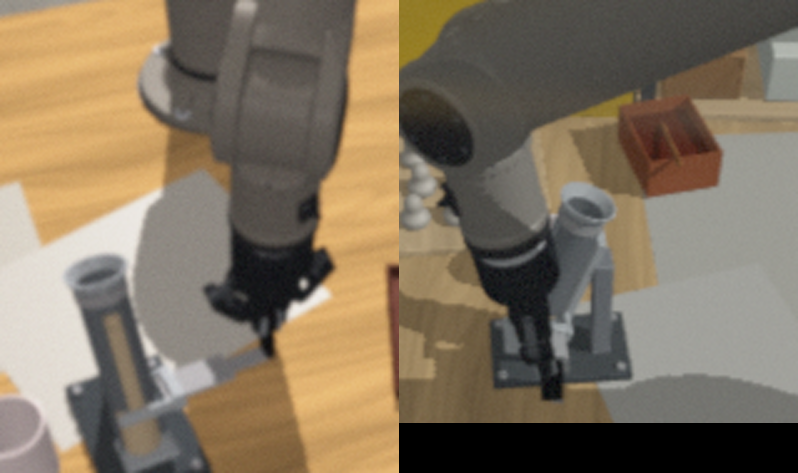

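The column has dropped into the cradle. I'll pull a few more mm to confirm it has reached the end stop.

Call:
step_arm(increments=[[0.2,0,0,0,0,0,1],[0.2,0,0,0,0,0,1],[0,0,0,0,0,0,1],[0,0,0,0,0,0,1],[0,0,0,0,0,0,1]])

```text
t: 28.1
eef_pos: [0.5623, -0.0836, 0.104]
tool_rot: [-0.054, 0.659, 0.747, -0.066]
contact_force: [4.2, -16.7, -1.3]
gripper_width: 0.102
```

The tool hasn't moved and the force has risen to 17 N, so the gate is at its stop. Next I'll ease off, open and withdraw along the tool axis.

Call:
step_arm(increments=[[-0.4,0,0,0,0,0,1],[0,0,0,0,0,0,0.7],[0,0,0,0,0,0,0.6],[0,0,0,0,0,0,0.6],[0,0,0,0,0,0,0.6]])

```text
t: 28.6
eef_pos: [0.5621, -0.0811, 0.1034]
tool_rot: [-0.058, 0.657, 0.749, -0.064]
contact_force: [0.0, -0.8, -0.8]
gripper_width: 0.401
```

Call:
step_arm(increments=[[0,0,-1.5,0,0,0,0.6],[0,0,-2.5,0,0,0,0.6],[0,0,-3.5,0,0,0,0.6],[0,0,-4,0,0,0,0.6],[2,0,-3.5,0,0,0,0.6],[3,0,-2,0,0,0,0.6],[4,0,0,0,0,0,0.6],[4,0,0,0,0,0,0.6],[0,0,0,0,0,0,0.6],[0,0,0,0,0,0,0.6],[0,0,0,0,0,0,0.6]])

```text
t: 29.7
eef_pos: [0.5747, 0.0488, 0.2721]
tool_rot: [-0.057, 0.658, 0.748, -0.064]
contact_force: [-0.3, -0.1, 0.2]
gripper_width: 0.4
```

```bash
python3 look.py 21 scene side
python3 - <<'E'
from plan import *
import pickle
for n in ("scene","side"):
    c=pickle.load(open(n+"21.pkl","rb"));im=cv2.resize(c["pixels"][:,:,::-1],None,fx=5,fy=5,interpolation=cv2.INTER_CUBIC)
    a=np.linspace(0,2*np.pi,40)
    for z in (.05,.1,.15):
        X=tp(qt,np.c_[.019*np.cos(a),.019*np.sin(a),0*a+z]);cv2.polylines(im,[(proj(c,X)*5+2).astype(int)],True,(0,0,255),1)
    for y in (.147,):
        X=mp(qt,[[-.0245+s*.012,y,z] for s,z in ((1,.142),(-1,.142),(-1,.086),(1,.086))]);cv2.polylines(im,[(proj(c,X)*5+2).astype(int)],True,(255,0,255),1)
    u=(proj(c,tp(qt,[[0,.04,.1]]))[0]*5).astype(int);cv2.imwrite(f"pics/fin_{n}.png",im[u[1]-290:u[1]+290,u[0]-300:u[0]+300])
    cv2.imwrite(f"pics/full_{n}.png",c["pixels"][:,:,::-1])
E
```

```text
[0.5747 0.0488 0.2721] 29.7 0.4 [-0.3 -0.1  0.2] tube frame [0.0861 0.2764 0.2242]
```

View pics/fin_scene.png

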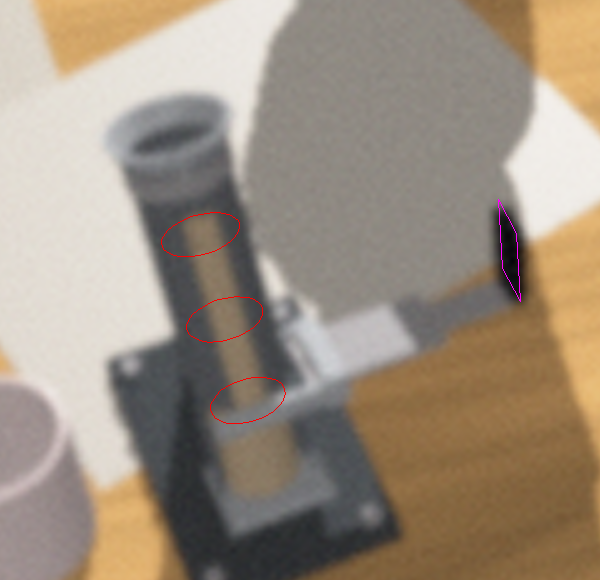

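View pics/fin_side.png

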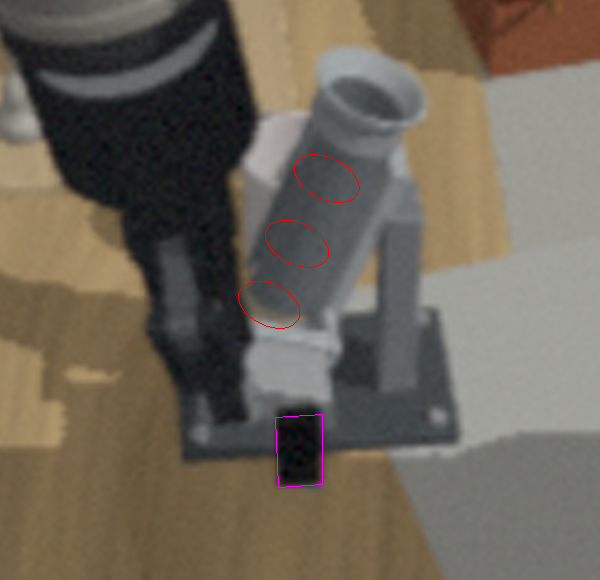

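View pics/full_scene.png

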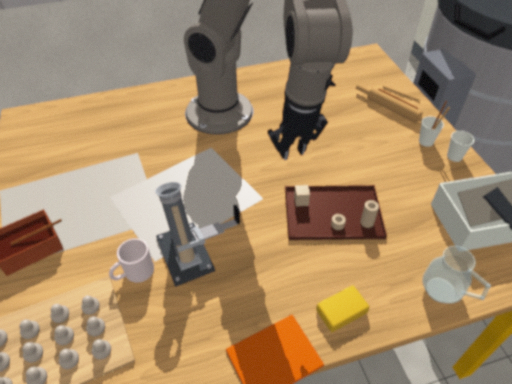

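The column's top is at tube z of about 150 mm and the lowest post stands in the cradle. The tab matches the 55 mm drawn position, and the other posts and the mug haven't moved. Handing in.

```bash
python3 -c "
from station import bot
print(bot.hand_in()); print(bot.get_obs()['t'])"
```

```text
the job is handed in; nothing more can be done
None
the job is handed in; nothing more can be done
```

I loaded the three 50 mm round posts one after another through the flared mouth with the gate shut. Then I drew the gate to its end stop, let go, backed the arm clear and handed in at about 30 s of the 72 s.

**What the last checks showed:**
- **Column:** it slid down as asked. The lowest post stands in the cradle, and the top of the column is about 150 mm up the tube.
- **Gate:** it moved about 54 mm by the arm's own reading. Pulling another 4 mm did not move it and the force rose to 17 N, so it is at the stop. In both the scene and side views the tab matches the 55 mm drawn position.
- **Other items:** the tall, half-height and square posts and the mug are still in place.
- **Arm:** it ended clear of everything, with no contact force.

**What disagreed:** one wrist picture suggested the first post sat about 12 mm lower in the grip than expected. The scene and side views did not support that, and all three posts went in cleanly.

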